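Put a battery pack on charge in the roll-top cabinet

ROBOT

A 6-joint arm with a two-finger parallel gripper is mounted at the origin on the work surface. World frame = base frame: x ahead of the robot, y to its left, z up, the work surface at z = 0. Lengths are in m, angles in rad, forces in N, time in s.
With the tool pointing down it reaches from about 0.375 to 0.9 m from the base axis. Payload 3.1 kg.
Tool frame: the origin (TCP) lies midway between the tips of the shut fingers; the grasp point (between the pads) lies 19 mm behind it; z points along the fingers, y is the direction in which the jaws open and shut (so a half turn about z gives the same grasp; the last joint's range is limited). The gripper opens to 85 mm and grips with 20 to 120 N. Pads are 22 mm wide; open, the fingers measure 114 mm over their backs; the gripper's body (76 mm by 85 mm) begins 54 mm behind the grasp point. The pads swing forward as they close: fully open they stand 13 mm farther back than shut.
Start: joints at [-1.365, 0.527, 1.433, -0, 1.181, -0.178], TCP at [0.235, -0.579, 0.231] pointing down, gripper open.
Joint ranges: [-3.08, 3.08], [-0.75, 2.2], [0.22, 2.44], [-1.43, 4.57], [0, 2.65], [-2.85, 2.85]. Speed limits (rad/s): [2.79, 2.79, 3.14, 3.14, 3.14, 3.14].

INTERFACE

Orientations are given as a unit quaternion [x, y, z, w].
In Python, from station import manip gives the robot as it stands.
- The arm moves only by the tool play_rows, never from a script. Its argument "increments" is a list of rows, each a list of 3 entries, a list of its own where there are three numbers: the shift along the tool's x, y, z in m, then the turn, a rotation vector about the tool's x, y, z in rad, then the opening, from 0 (shut) to 1 (fully open). A call has 1 to 10 rows; each row is the pose to reach, as a shift and turn from the pose commanded when the call began, along the tool's axes at that moment; what a row does not reach only later rows make up. A row lasts 1/10 s, in which the tool goes at most 50 mm and 8.59 degrees, less where a joint would pass 70% of its speed; a pose out of reach is approached as far as the arm can. A call with a gripper value outside its range is refused whole. The fingers move at their own pace and stop on an object; "force" is the grip in N (left out, the last holds). Time passes only in rows, so rows that repeat a pose let the fingers close. It gives the time, the measured TCP pose, the force and the opening at its end, in the units of the state.
- manip.sense(): the state, without advancing time (a new reading comes with each control period).
- manip.snapshot(name): name is "side" or "top" or "wrist"; returns (picture, depth): 420x560x3 uint8, red, green, blue; 420x560 float32, m along the optical axis (not along the pixel's ray), 0 where there is no reading.
- manip.camera_model(name): a dict with "camera_matrix" (3x3 intrinsics, pixels), "R" (3x3) and "t" (3): a world point X has camera coordinates R X + t. Camera axes: x right, y down, z forward; pixel columns grow to the right and rows downward; lengths in m; the calibration is good to about 2 mm. A picture is of the moment at which its call begins: read the wrist's pose just before it. camera_model takes no time and is no camera call; for the wrist camera it gives the pose at the moment of the call.
- manip.sign_off(): hands the job in, once; it reports no verdict.
Trained networks look in the newest picture that a camera, given by its name, has taken for a name from the list of things; names that differ only in an ending like _2 or _b are one class to them, and where a whole thing is asked for, a point or a joint stands for the part that bears it (a point fixed in the world has none). Each returns a list of dicts, best first, with "p" (0 to 1); they miss things now and then, are a little off and sometimes report something else, mostly with a low value. They report only what shows in the picture. A call takes as long as a camera call.
- manip.regions_of(camera, thing): "region" (420x560 bool, what is visible of it) and "rect" ([left, top, width, height] in pixels, round what is visible of it).
The state is a dict: "t": time; "q": joint angles; "qd": joint speeds; "tau": joint torques, N m; "tcp_pos": TCP position; "tool_rot": TCP orientation; "force": force on the tool from outside, world axes, zero at the start; "ft_torque": the same for the moment, N m; "finger_gap": opening from 0.0 (shut) to 1.0 (fully open).
Only numpy, scipy, OpenCV 4.12 (cv2) and the standard library are available. Lean on these libraries where they do the work, as an engineer would, in place of code of your own. Each camera call takes 0.05 s, during which the arm holds its last target.

TASK

Put the loose battery pack on charge: raise the self-closing slatted shutter of the roll-top charging cabinet over the top until it clicks into its catches and stays open by itself, then set the pack down in the empty cradle inside, right side up on the cradle's floor, lengthwise between its rails. The cabinet only stands on the bench: ease the shutter up without flinging it and without shoving or tipping the cabinet. Do not drop the pack, and leave the cradles and the other things on the bench where they are.

Things in the scene. Friction and masses are not known exactly. Their poses are not given: they have to be found in the camera images.
- cabinet: Grey roll-top cabinet, 360 mm deep, 370 wide, 278 high, 4.2 kg, loose on rubber feet: about 28 N at the open lip tips or slides it. Origin on the bench under its centre; x points from its front to its back, y along its width. D-shaped 12 mm cheeks, round tops, stand 346 mm apart inside. Front sill at x -171 to -159 mm, 96 mm high; inner floor 22 mm up; inner back wall at x 86, up to z 192.
- track_axis (a point): Point inside the cabinet midway between the cheeks, 98 mm above the bench, over the cabinet's origin. The curved side tracks are arcs about the line through it along the cabinet's y: the slats' outer faces run at 166 mm, the cheeks end at 180 mm, the lip's outer edge runs at 199 mm from it, and the catches' brackets (143 to 177 mm to either side) reach out to 217 mm. Axes as the cabinet's.
- shutter (a joint): Travel of the slatted shutter along its tracks (rad), 0 shut. A spring and a damper draw it shut from anywhere; raising takes 8 to 13 N at the lip, less on top. Near the end the lip pushes past two sprung rollers (some 9 N more), clicks in and rests on hard stops beside them, which hold it. Both are clamped on the cheeks' rims and set for 1.42 to 1.75: feel for them. 0.55 to 0.9 kg.
- lip (a point): Middle of the outer edge of the lip, a straight aluminium blade along the shutter's lower end: 320 mm long (along cabinet y), 8 mm thick, standing out radially 33 mm from the slats. Seen from the side it lies 0.145 rad + the joint's angle above the line from track_axis to the front: nearly level in front when shut, upright on top when open. Below it is free space. Axes turn with the shutter.
- pack_mid (a point): Centre of the loose battery pack, a grey block with a pale label, 130 mm long (x), 44 mm wide (y), 46 mm high (z), 0.38 kg, lying on the bench right of the cabinet. Either end may point either way in the cradle.
- cradle_floor (a point): Centre of the floor of the empty black cradle in the cabinet, 27 mm above the bench. x along its length to the rear, where a contact block rises to 31 mm above this floor. The place for the pack is 139 mm long and 54 mm wide, between 5 mm rails that rise 8 mm above this floor. Loose, 0.3 kg; in the left or the right half of the cabinet, parallel to the cabinet's x.
- docked: The other cradle, with a pack already in it, one unit, 0.68 kg, in the other half of the cabinet; packs are the same. Origin under the cradle where the pack's centre is; x along its length to the rear. 64 mm wide, 51 mm high.
- screwdriver: Screwdriver lying on the bench, 190 mm long along its x. Leave it.
- multimeter: Hand-held multimeter lying on the bench, 175 x 82 x 36 mm (x along its length). Leave it.
- drone: Small black quadcopter frame on its four motors, about 180 mm across the motors, 42 mm high. Leave it.
- reel: Solder reel standing on end, 64 mm across, 46 mm high. Leave it.
- tip_cleaner: Steel tip-cleaner cup, 72 mm across, 45 mm high. Leave it.

How it is judged:
By the outcome, as a careful person would: the job done as asked, in the order asked, and still so for the second after the job is handed in, with the robot touching nothing.
It also fails if it takes over 72 s, if anything falls off the work surface, if the arm or the gripper's body presses on something with over 40 N, if the wrist force passes 120 N, or if a joint passes its speed limit or range.

## Working session

There is one attempt and no reset: what is moved stays moved. The work goes in short steps, Python scripts to look and compute and a tool call to move; the robot and the scene stay as the last step left them, time stands still between calls to the robot, and variables do not carry over. Pictures are saved under pics/ and viewed, and the job is handed in when it is done.

Besides the shell and the picture viewer there is one more tool, called after "Call:" as name([rows], argument=value, ...), one row to a line, values as JSON. play_rows: Moves the arm, as the interface text tells. Its arguments: {"type":"object","properties":{"increments":{"type":"array"},"force":{"type":"number"}},"required":["increments"]}

```bash
ls; mkdir -p pics; python3 - <<'E'
from station import manip
import cv2,numpy as np
print(manip.sense())
for n in ("side","top","wrist"):
    p,d=manip.snapshot(n); cv2.imwrite(f"pics/{n}0.png",p[:,:,::-1]); np.savez(f"pics/{n}0.npz",p=p,d=d,**manip.camera_model(n))
    m=manip.camera_model(n);print(n,m['camera_matrix'].tolist(),m['R'].round(3).tolist(),m['t'].round(3).tolist())
E
```

```text
pics
{'t': 0.0, 'q': array([-1.36453797e+00,  5.28430196e-01,  1.43390867e+00, -5.39061344e-07,
        1.18137860e+00, -1.78457943e-01]), 'qd': array([-0.00081816,  0.00138561,  0.00108964,  0.00092985, -0.00067305,
        0.00145618]), 'tau': array([ 1.96327160e-04, -4.42346406e+01, -1.78026474e+01, -2.83698309e-04,
        8.34082573e-03, -7.58068275e-07]), 'tcp_pos': array([ 0.23446351, -0.5785867 ,  0.23035368]), 'tool_rot': array([ 9.81555574e-01,  1.91174072e-01, -1.50164003e-05, -1.06229964e-03]), 'force': array([ 0.11404802, -0.27886624,  0.60385853]), 'ft_torque': array([0.03563864, 0.00676346, 0.00883067]), 'finger_gap': 0.9990863688816123}
side [[388.8924339715295, 0.0, 278.52477090888954], [0.0, 388.8924339715295, 204.52069168547985], [0.0, 0.0, 1.0]] [[0.906, 0.424, 0.009], [0.403, -0.855, -0.325], [-0.131, 0.298, -0.946]] [-0.408, -0.25, 1.238]
top [[484.33031918076955, 0.0, 276.0542469385677], [0.0, 484.33031918076955, 209.44523801777953], [0.0, 0.0, 1.0]] [[0.029, -1.0, 0.001], [-0.998, -0.029, -0.063], [0.063, 0.001, -0.998]] [-0.119, 0.497, 1.14]
wrist [[366.9598816296618, 0.0, 283.42505897632265], [0.0, 366.9598816296618, 214.23501000520756], [0.0, 0.0, 1.0]] [[0.375, -0.927, -0.002], [-0.888, -0.359, 0.287], [-0.267, -0.106, -0.958]] [-0.625, -0.037, 0.381]
```

View pics/side0.png

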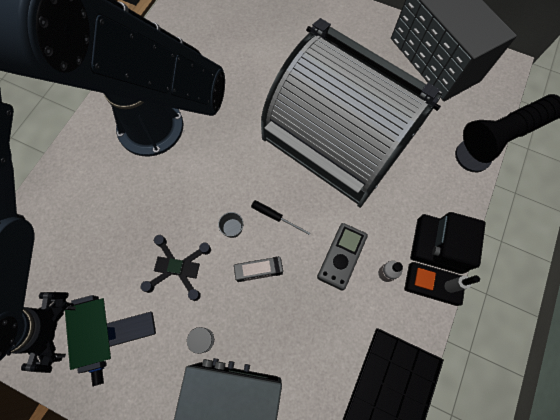

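View pics/top0.png

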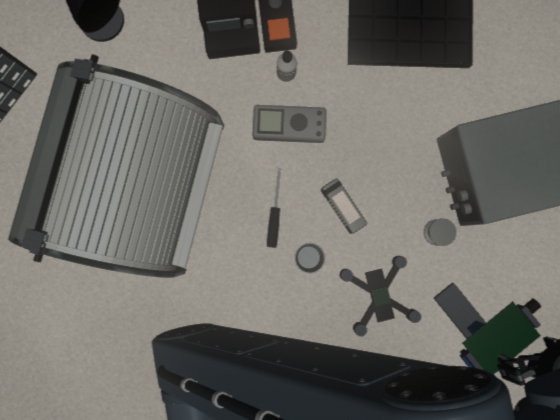

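View pics/wrist0.png

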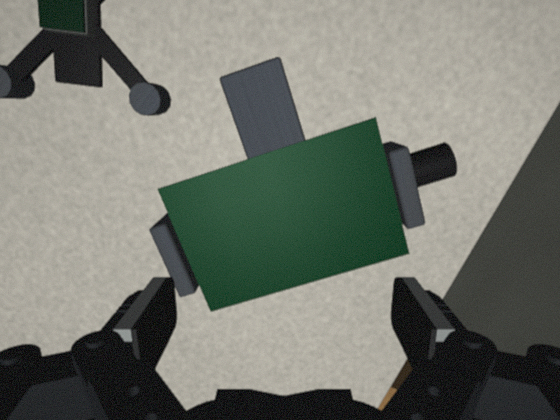

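```bash
cat > h.py <<'E'
import numpy as np,cv2
from scipy.spatial.transform import Rotation as Ro
def load(f):
    z=np.load(f); return z['p'],z['d'],z['camera_matrix'],z['R'],z['t']
def cloud(d,K,R,t,mask=None):
    v,u=np.nonzero((d>0)&(mask if mask is not None else True))
    z=d[v,u]; X=np.c_[(u-K[0,2])/K[0,0]*z,(v-K[1,2])/K[1,1]*z,z]
    return (X-t)@R, u,v
def proj(X,K,R,t):
    c=np.atleast_2d(X)@R.T+t; p=c@K.T; return p[:,:2]/p[:,2:]
def grab(n,tag):
    from station import manip
    m=manip.camera_model(n);p,d=manip.snapshot(n)
    cv2.imwrite(f"pics/{tag}.png",p[:,:,::-1]); np.savez(f"pics/{tag}.npz",p=p,d=d,**m)
    return p,d,m['camera_matrix'],m['R'],m['t']
E
python3 - <<'E'
from station import manip
from h import *
for cam in("top","side"):
    p,d,K,R,t=load(f"pics/{cam}0.npz")
    for th in ["cabinet","shutter","lip","pack_mid","screwdriver","multimeter","drone","reel","tip_cleaner"]:
        r=manip.regions_of(cam,th)
        for x in r[:2]:
            X,u,v=cloud(d,K,R,t,x['region'])
            print(cam,th,round(x['p'],2),np.round(x['rect']).tolist(),np.median(X,0).round(3),np.percentile(X[:,2],[2,98]).round(3))
            np.save(f"pics/reg_{cam}_{th}.npy",r[0]['region'])
    X,u,v=cloud(d,K,R,t)
    b=X[np.abs(X[:,2])<.015]; print("bench z",np.median(b[:,2]))
print(manip.sense()['t'])
E
```

```text
top cabinet 0.65 [10.0, 58.0, 216.0, 220.0] [0.551 0.199 0.248] [0.124 0.305]
top shutter 0.83 [45.0, 78.0, 180.0, 189.0] [0.544 0.172 0.246] [0.126 0.265]
top lip 0.66 [46.0, 79.0, 178.0, 191.0] [0.544 0.172 0.246] [0.126 0.265]
top pack_mid 0.79 [320.0, 180.0, 49.0, 53.0] [ 0.512 -0.262  0.045] [0.009 0.05 ]
top screwdriver 0.72 [265.0, 168.0, 20.0, 79.0] [ 0.471 -0.103  0.021] [-0.003  0.028]
top drone 0.82 [342.0, 252.0, 79.0, 86.0] [ 0.306 -0.354  0.022] [0.011 0.042]
top drone 0.26 [323.0, 179.0, 43.0, 55.0] [ 0.511 -0.263  0.045] [0.013 0.05 ]
top reel 0.71 [426.0, 220.0, 33.0, 29.0] [ 0.458 -0.488  0.044] [-0.001  0.049]
top tip_cleaner 0.74 [323.0, 183.0, 43.0, 52.0] [ 0.511 -0.263  0.045] [0.01 0.05]
top tip_cleaner 0.73 [299.0, 243.0, 25.0, 32.0] [ 0.387 -0.189  0.006] [-0.001  0.046]
bench z -0.0003999274539387057
side cabinet 0.74 [261.0, 18.0, 178.0, 189.0] [0.556 0.161 0.239] [0.023 0.293]
side shutter 0.77 [265.0, 38.0, 159.0, 155.0] [0.55  0.153 0.237] [0.127 0.265]
side shutter 0.35 [140.0, 234.0, 70.0, 67.0] [ 0.315 -0.358  0.023] [0.009 0.044]
side lip 0.82 [263.0, 38.0, 157.0, 153.0] [0.55  0.153 0.237] [0.127 0.265]
side lip 0.38 [252.0, 201.0, 56.0, 31.0] [ 0.467 -0.105  0.023] [0.002 0.028]
side pack_mid 0.61 [232.0, 256.0, 52.0, 26.0] [ 0.516 -0.268  0.046] [0.009 0.05 ]
side pack_mid 0.36 [186.0, 329.0, 26.0, 25.0] [ 0.462 -0.494  0.047] [0.004 0.051]
side screwdriver 0.7 [268.0, 37.0, 155.0, 157.0] [0.551 0.153 0.238] [0.127 0.265]
side screwdriver 0.55 [252.0, 202.0, 57.0, 32.0] [ 0.464 -0.106  0.024] [0.014 0.028]
side multimeter 0.77 [315.0, 225.0, 55.0, 65.0] [ 0.708 -0.138  0.037] [0.002 0.045]
side drone 0.89 [142.0, 233.0, 69.0, 67.0] [ 0.314 -0.357  0.023] [0.    0.044]
side reel 0.64 [186.0, 327.0, 29.0, 28.0] [ 0.461 -0.494  0.046] [0.003 0.051]
side tip_cleaner 0.78 [217.0, 212.0, 27.0, 26.0] [ 0.384 -0.182  0.009] [0.001 0.047]
bench z 0.0006743066141585465
1.05
```

```bash
python3 - <<'E'
from h import *
from scipy.optimize import least_squares
import glob
P={}
for cam in("top","side"):
    p,d,K,R,t=load(f"pics/{cam}0.npz")
    X,u,v=cloud(d,K,R,t,np.load(f"pics/reg_{cam}_shutter.npy")); P[cam]=X
def fit(X):
    def res(q):
        x=(X[:,0]-q[0])*np.cos(q[2])+(X[:,1]-q[1])*np.sin(q[2])
        return np.hypot(x,X[:,2]-.098-q[3]*0)-.166
    s=least_squares(res,[.56,.25,1.4,0],loss='soft_l1',f_scale=.002); return s.x,res(s.x)
for k,X in list(P.items())+[("both",np.vstack(list(P.values())))]:
    q,r=fit(X); a=np.array([np.cos(q[2]),np.sin(q[2])]);b=np.array([-a[1],a[0]])
    print(k,q[:3],np.median(abs(r)))
    w=X[np.abs(r)<.004,:2]@b; print(" slat width range",np.percentile(w,[1,99]))
    L=X[(r>.012)]; print(" lip n",len(L),np.percentile(L[:,:2]@b,[1,50,99]), "x",np.percentile(L[:,:2]@a-q[:2]@a,[1,50,99]),"z",np.percentile(L[:,2],[1,50,99]), "r max",r.max()+.166)
q,_=fit(np.vstack(list(P.values())));a=np.array([np.cos(q[2]),np.sin(q[2])]);b=np.array([-a[1],a[0]])
# whole cabinet width: all points near
for cam in P:
    p,d,K,R,t=load(f"pics/{cam}0.npz");X,u,v=cloud(d,K,R,t)
    x=X[:,:2]@a-q[:2]@a;y=X[:,:2]@b; rr=np.hypot(x,X[:,2]-.098)
    m=(abs(rr-.178)<.006)&(abs(x)<.15)&(X[:,2]>.15)
    print(cam,"cheek y",np.percentile(y[m],[.5,5,95,99.5])); h=np.histogram(y[m],bins=np.arange(y[m].min(),y[m].max()+.006,.006)); print(h[0],h[1].round(3)[[0,-1]])
    m=(rr>.19)&(rr<.225)&(X[:,2]>.2)&(abs(x)<.2); print(" bracket",m.sum())
    ym=y[m]
    for s in (ym<np.median(ym),ym>=np.median(ym)):
        ang=np.arctan2(X[m,2][s]-.098,-x[m][s]); print(np.percentile(ym[s],[2,98]).round(3),np.percentile(ang,[2,50,98]).round(3),rr[m][s].max())
E
```

```text
top [0.14845752 0.33454543 1.35150128] 0.0013875918492671224
 slat width range [-0.65312832 -0.33742095]
 lip n 1440 [-0.65211204 -0.49163218 -0.33749855] x [-0.19665377 -0.1862986  -0.17554403] z [0.12245043 0.12819916 0.13299171] r max 0.20301370500061222
side [0.2461601  0.31114059 1.35134578] 0.0013407449319356168
 slat width range [-0.65249255 -0.33844166]
 lip n 804 [-0.65212762 -0.50371674 -0.34125771] x [-0.19647679 -0.1864966  -0.17558951] z [0.12496931 0.12917046 0.13340015] r max 0.20007085856750398
both [-0.27867426  0.42942282  1.35107766] 0.0014342591252962111
 slat width range [-0.65280176 -0.33755103]
 lip n 2240 [-0.65216963 -0.4946323  -0.33838127] x [-0.19710748 -0.18627263 -0.17553573] z [0.1237959  0.12858466 0.13332506] r max 0.20286834133277362
top cheek y [-0.69591108 -0.67649226 -0.31414654 -0.30176657]
[ 13   8   7   3   0   0   0   0   0   0   0   0   0   0   0   0   0   0
   0   0   4  24  17 192 386 334  83  73  46  72  81  82  77  81  78  80
  83  81  82  81  80  76  82  83  81  77  85  83  81  80  81  81  83  82
  84  84  85  82  84  82  84  84  84  84  84  84  83  83  85  83  82  83
  87  83  86  82  85  85  81  43  44  90  89 404 421  87  26  22] [-0.821 -0.293]
 bracket 899
[-0.673 -0.626] [1.712 1.796 1.886] 0.22221749487517983
[-0.352 -0.311] [1.71  1.794 1.886] 0.21979048119446887
side cheek y [-0.85193206 -0.6800459  -0.31436636 -0.30128662]
[  2   3   4   4   6   6   7   6   5   3   5   1   0   0   0   0   0   0
   0   0   0   0   0   0   0   0   0   0   0   4  14  14 146 230 118  64
  31   3   1   1  22  28  25  26  28  28  29  25  26  27  27  25  28  30
  22  26  29  24  26  25  29  24  24  26  24  24  25  29  20  26  24  24
  28  20  24  24  24  25  23  23  27  24  19  26  22  22  24  28  17  18
  48  98 222 175  18   9  10] [-0.875 -0.293]
 bracket 462
[-0.681 -0.642] [1.704 1.787 1.884] 0.2201906822833688
[-0.64  -0.314] [1.702 1.788 1.875] 0.22053136640492305
```

```bash
cat >> h.py <<'E'
YAW=1.3512; A=np.array([np.cos(YAW),np.sin(YAW),0]); B=np.array([-A[1],A[0],0]); Z=np.array([0,0,1.])
C0=.3584*A-.4955*B; AX=C0+.098*Z
SG=-1  # tool y = SG*B
def pose(phi,t,gap=0,s=.02,h=.011,lat=0):
    """TCP pose touching lip underside; gap = tangential clearance"""
    er=-np.cos(phi)*A+np.sin(phi)*Z; et=np.sin(phi)*A+np.cos(phi)*Z
    zd=np.cos(t)*A-np.sin(t)*Z; n=np.sin(t)*A+np.cos(t)*Z
    d=t-phi
    if d>=0: P=AX+.199*er-.004*et-h*n+s*zd
    else: P=AX+.179*er-.004*et-h*n
    P=P-gap*et+lat*B
    y=SG*B; x=np.cross(y,zd); return P,np.c_[x,y,zd]
def row(P0,R0,P,R):
    return (R0.T@(P-P0)).round(4).tolist(), Ro.from_matrix(R0.T@R).as_rotvec().round(4).tolist()
E
python3 - <<'E'
from h import *
from station import manip
s=manip.sense();R0=Ro.from_quat(s['tool_rot']).as_matrix();print(R0.round(3))
m=manip.camera_model('wrist');c=-m['R'].T@m['t'];print('cam in tool',R0.T@(c-s['tcp_pos']), 'cam axes in tool',(R0.T@m['R'].T).round(2).tolist())
print('C0',C0)
for sg in(1,-1):
    import h; h.SG=sg
    P,R=h.pose(.145,.6,gap=.02); print(sg,P.round(3),R.round(2).tolist(), np.rad2deg(Ro.from_matrix(R0.T@R).as_rotvec()).round(0))
z=load("pics/top0.npz");X,u,v=cloud(z[1],*z[2:],np.load("pics/reg_top_pack_mid.npy"))
T=X[(X[:,2]>.038)&(X[:,2]<.055)]; r=cv2.minAreaRect(T[:,:2].astype(np.float32)*1000);print('pack top',r,np.median(T[:,2]))
z=load("pics/side0.npz");X,u,v=cloud(z[1],*z[2:],np.load("pics/reg_side_pack_mid.npy"))
T=X[(X[:,2]>.038)&(X[:,2]<.055)]; r=cv2.minAreaRect(T[:,:2].astype(np.float32)*1000);print('pack side',r,np.median(T[:,2]))
# heights near start
z=load("pics/wrist0.npz");X,u,v=cloud(z[1],*z[2:]);print('max z wrist view',np.percentile(X[:,2],[50,90,95,99,99.9]))
E
```

```text
[[ 0.927  0.375 -0.   ]
 [ 0.375 -0.927  0.   ]
 [-0.    -0.    -1.   ]]
cam in tool [ 0.07343964  0.00081021 -0.14375214] cam axes in tool [[-0.0, -0.96, -0.29], [1.0, -0.0, -0.0], [0.0, -0.29, 0.96]]
C0 [0.5616731  0.24185562 0.        ]
1 [0.52  0.056 0.083] [[-0.12, -0.98, 0.18], [-0.55, 0.22, 0.81], [-0.83, 0.0, -0.56]] [ 60. -31. 113.]
-1 [0.52  0.056 0.083] [[0.12, 0.98, 0.18], [0.55, -0.22, 0.81], [0.83, -0.0, -0.56]] [ 27.  51. -51.]
pack top ((513.0379638671875, -264.6365661621094), (129.97247314453125, 44.99711990356445), 34.88298416137695) 0.045311511514400105
pack side ((513.8873291015625, -266.0013427734375), (129.50193786621094, 44.573551177978516), 34.76974868774414) 0.046539832306552245
max z wrist view [0.00191103 0.29649052 0.30765353 0.31655614 0.31956742]
```

```bash
python3 - <<'E'
from h import *
from station import manip
s=manip.sense();R0=Ro.from_quat(s['tool_rot']).as_matrix()
P,R=pose(.145,.6,gap=.015); print(P)
print(row(s['tcp_pos'],R0,P-.10*A+.15*Z,R))
z=load("pics/wrist0.npz");X,u,v=cloud(z[1],*z[2:]);
for px in [(280,200),(180,200),(400,180),(260,110)]:
    m=(abs(u-px[0])<3)&(abs(v-px[1])<3); print(px,np.median(X[m],0).round(3))
E
```

```text
[0.52042344 0.05704166 0.08758184]
([0.4469, -0.4002, -0.0063], [0.4679, 0.8917, -0.887])
(280, 200) [ 0.249 -0.571  0.154]
(180, 200) [ 0.226 -0.514  0.154]
(400, 180) [ 0.289 -0.631  0.164]
(260, 110) [ 0.29  -0.533  0.015]
```

Call:
play_rows([
  [[0,0,-0.04],[0,0,0],0],
  [[0.02,-0.02,-0.08],[0,0,0],0],
  [[0.06,-0.055,-0.09],[0,0,0],0],
  [[0.1,-0.09,-0.09],[0,0,0],0],
  [[0.13,-0.12,-0.09],[0.05,0.1,-0.1],0],
  [[0.16,-0.145,-0.09],[0.1,0.2,-0.2],0],
  [[0.19,-0.17,-0.09],[0.15,0.29,-0.29],0],
  [[0.22,-0.195,-0.08],[0.2,0.38,-0.38],0],
  [[0.25,-0.22,-0.07],[0.25,0.47,-0.47],0],
  [[0.28,-0.25,-0.06],[0.29,0.56,-0.55],0],
], force=60)

```text
t: 2.05
tcp_pos: [0.4013, -0.2423, 0.2915]
tool_rot: [0.845, 0.438, 0.241, -0.19]
force: [-0.3, -0.6, -0.8]
finger_gap: 0.002
```

```bash
python3 - <<'E'
from h import *
from station import manip
s=manip.sense();R0=Ro.from_quat(s['tool_rot']).as_matrix()
print(s['t'],s['tcp_pos'],s['q'],s['force'])
P,R=pose(.145,.6,gap=.015)
print(row(s['tcp_pos'],R0,P-.10*A+.15*Z,R))
E
```

```text
2.05 [ 0.40125027 -0.24232142  0.29145143] [-1.09774982  0.37910285  1.6927751   0.47665666  1.49966646 -0.62389091] [-0.30607012 -0.62445571 -0.80745468]
([0.1486, -0.0229, 0.1746], [0.1812, 0.3312, -0.3305])
```

Call:
play_rows([
  [[0.025,-0.004,0.029],[0.03,0.055,-0.055],0],
  [[0.05,-0.008,0.058],[0.06,0.11,-0.11],0],
  [[0.075,-0.011,0.087],[0.09,0.165,-0.165],0],
  [[0.1,-0.015,0.116],[0.12,0.22,-0.22],0],
  [[0.125,-0.019,0.145],[0.15,0.275,-0.275],0],
  [[0.1486,-0.0229,0.1746],[0.1812,0.3312,-0.3305],0],
  [[0.1486,-0.0229,0.1746],[0.1812,0.3312,-0.3305],0],
])

```text
t: 2.75
tcp_pos: [0.4977, -0.0376, 0.2354]
tool_rot: [0.69, 0.552, 0.362, -0.295]
force: [-1.5, -0.1, -0.0]
finger_gap: -0.0
```

```bash
python3 - <<'E'
from h import *
from station import manip
s=manip.sense();R0=Ro.from_quat(s['tool_rot']).as_matrix()
print(s['t'],s['tcp_pos'],s['q'],s['force'])
P,R=pose(.145,.6,gap=.015)
print(row(s['tcp_pos'],R0,P-.10*A+.15*Z,R))
print(row(s['tcp_pos'],R0,P-.10*A+.0*Z,R))
print(row(s['tcp_pos'],R0,P-.05*A+.0*Z,R))
print(row(s['tcp_pos'],R0,P,R))
grab("side","side1")
E
```

```text
2.75 [ 0.49771326 -0.0376402   0.23538012] [-0.76907705  0.58565495  1.79213013  0.78272334  1.46648435 -0.93019245] [-1.45980843 -0.10624912 -0.04281728]
([0.0003, 0.0015, -0.0034], [-0.0066, -0.002, -0.0048])
([-0.1236, 0.0027, 0.081], [-0.0066, -0.002, -0.0048])
([-0.0955, 0.0028, 0.1223], [-0.0066, -0.002, -0.0048])
([-0.0673, 0.0029, 0.1637], [-0.0066, -0.002, -0.0048])
```

View pics/side1.png

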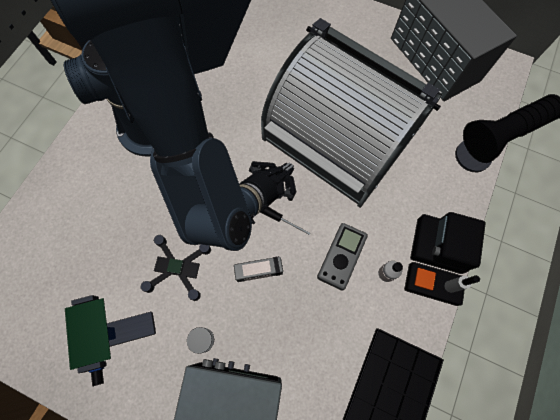

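Call:
play_rows([
  [[-0.03,0.001,0.02],[-0.003,0,-0.002],0],
  [[-0.06,0.001,0.04],[-0.007,-0.002,-0.005],0],
  [[-0.09,0.002,0.06],[-0.007,-0.002,-0.005],0],
  [[-0.124,0.003,0.081],[-0.007,-0.002,-0.005],0],
  [[-0.115,0.003,0.095],[-0.007,-0.002,-0.005],0],
  [[-0.105,0.003,0.11],[-0.007,-0.002,-0.005],0],
  [[-0.0955,0.003,0.1223],[-0.007,-0.002,-0.005],0],
  [[-0.0955,0.003,0.1223],[-0.007,-0.002,-0.005],0],
])

```text
t: 3.6
tcp_pos: [0.5104, 0.0064, 0.0912]
tool_rot: [0.691, 0.554, 0.365, -0.289]
force: [0.2, -0.0, 0.5]
finger_gap: 0.001
```

```bash
python3 - <<'E'
from h import *
from station import manip
s=manip.sense();R0=Ro.from_quat(s['tool_rot']).as_matrix()
print(s['t'],s['tcp_pos'],s['q'],s['force'])
P,R=pose(.145,.6,gap=.015)
print(row(s['tcp_pos'],R0,P-.05*A,R))
print(row(s['tcp_pos'],R0,P,R))
grab("wrist","wrist2")
grab("top","top2")
E
```

```text
3.6 [0.51039846 0.00639413 0.0911782 ] [-0.68949092  0.84795977  1.86725217  0.91244004  1.19860315 -1.16906808] [ 0.17794228 -0.03161372  0.52376529]
([-0.002, -0.0013, 0.0034], [0.0051, 0.0026, 0.0031])
([0.0263, -0.0014, 0.0446], [0.0051, 0.0026, 0.0031])
```

View pics/wrist2.png

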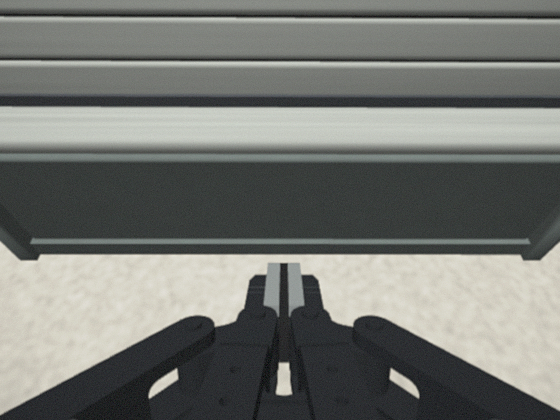

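View pics/top2.png

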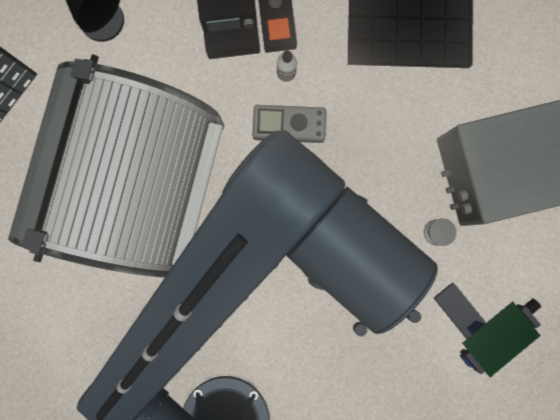

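Call:
play_rows([
  [[0.007,-0.001,0.013],[0.005,0.003,0.003],0],
  [[0.014,-0.001,0.025],[0.005,0.003,0.003],0],
  [[0.02,-0.001,0.035],[0.005,0.003,0.003],0],
  [[0.026,-0.001,0.044],[0.005,0.003,0.003],0],
  [[0.026,-0.001,0.044],[0.005,0.003,0.003],0],
])

```text
t: 4.2
tcp_pos: [0.5204, 0.0563, 0.0856]
tool_rot: [0.69, 0.553, 0.364, -0.293]
force: [0.0, 1.1, 0.8]
finger_gap: 0.004
```

```bash
cat > sp.py <<'E'
from h import *
from station import manip
import sys
# plan rows: args: list of phi ; t schedule linear; gap
def tsch(phi): return .6+(phi-.145)*(.97/1.645)
def decode(s):
    r=s['tcp_pos']-AX; x=r@A; z=r[2]; return np.hypot(x,z),np.arctan2(z,-x),r@B
s=manip.sense();R0=Ro.from_quat(s['tool_rot']).as_matrix()
print(s['t'],s['tcp_pos'],'q',s['q'].round(2),'F',s['force'].round(1),'a',s['force']@A,'dec',decode(s))
gap=float(sys.argv[1])
for ph in sys.argv[2:]:
    ph=float(ph);P,R=pose(ph,tsch(ph),gap=gap); print(ph,row(s['tcp_pos'],R0,P,R))
E
python3 sp.py 0.015 .145; python3 sp.py 0 .145 .175 .205 .235 .265 .295; python3 -c "
from h import *;grab('wrist','wrist3')"
```

```text
4.2 [0.52035611 0.05632038 0.08559917] q [-0.6   0.86  1.89  1.    1.15 -1.17] F [0.  1.1 0.8] a 1.0805771355226519 dec (np.float64(0.19048409652522516), np.float64(-0.0651477285735174), np.float64(-9.14147513223024e-05))
0.145 ([0.002, -0.0001, -0.0005], [-0.0012, -0.0009, -0.0021])
4.2 [0.52035611 0.05632038 0.08559917] q [-0.6   0.86  1.89  1.    1.15 -1.17] F [0.  1.1 0.8] a 1.0805771355226519 dec (np.float64(0.19048409652522516), np.float64(-0.0651477285735174), np.float64(-9.14147513223024e-05))
0.145 ([0.0155, -0.0001, -0.0071], [-0.0012, -0.0009, -0.0021])
0.175 ([0.0205, -0.0001, -0.0099], [-0.0013, -0.0186, -0.0021])
0.205 ([0.0256, -0.0002, -0.0126], [-0.0013, -0.0363, -0.0021])
0.235 ([0.0308, -0.0002, -0.0152], [-0.0013, -0.0539, -0.0021])
0.265 ([0.036, -0.0002, -0.0175], [-0.0013, -0.0716, -0.0021])
0.295 ([0.0413, -0.0002, -0.0198], [-0.0013, -0.0893, -0.002])
```

View pics/wrist3.png

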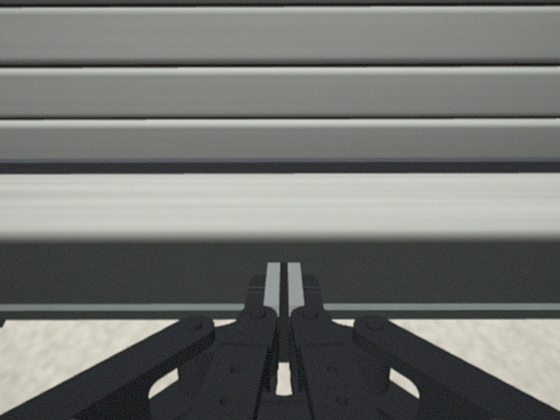

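```bash
python3 - <<'E'
from h import *
z=load("pics/wrist3.npz")
phi=.145;er=-np.cos(phi)*A+np.sin(phi)*Z; et=np.sin(phi)*A+np.cos(phi)*Z
for o in(-.004,.004): print(proj(AX+.199*er+o*et,*z[2:]),proj(AX+.166*er+o*et,*z[2:]))
print('sill front top',proj(C0-.171*A+.096*Z,*z[2:]),proj(C0-.171*A,*z[2:]))
X,u,v=cloud(*z[1:])
for r in (180,200,220,235,238,244,270,303):
    m=(abs(u-150)<20)&(abs(v-r)<2);x=np.median(X[m],0)-C0;print(r,x@A,x[2])
E
```

```text
[[280.91172144 248.79477337]] [[281.28614021 188.24385431]]
[[280.73347878 232.36852504]] [[281.15198508 172.30002048]]
sill front top [[281.59746548 232.38955245]] [[282.54948258 319.98503868]]
180 -0.16933270137500192 0.12763176240177876
200 -0.18109368631799053 0.1294698811770684
220 -0.19116091916373723 0.130969824263194
235 -0.1959792522002321 0.12884673727321655
238 -0.19637643629923843 0.12776028976911324
244 -0.17051660480568712 0.08640911884575941
270 -0.17034594804768688 0.06270831731950038
303 -0.17051318287871836 0.02398921522417283
```

Call:
play_rows([
  [[0.005,0,-0.002],[0,0,0],0],
  [[0.01,0,-0.0045],[0,0,0],0],
  [[0.0155,0,-0.0071],[0,-0.001,-0.002],0],
  [[0.0205,0,-0.0099],[0,-0.019,-0.002],0],
  [[0.0256,0,-0.0126],[0,-0.036,-0.002],0],
  [[0.0308,0,-0.0152],[0,-0.054,-0.002],0],
  [[0.036,0,-0.0175],[0,-0.072,-0.002],0],
  [[0.0413,0,-0.0198],[0,-0.089,-0.002],0],
])

```text
t: 5.05
tcp_pos: [0.5227, 0.06, 0.1307]
tool_rot: [0.707, 0.566, 0.332, -0.265]
force: [-1.7, -4.6, -7.9]
finger_gap: 0.001
```

```bash
python3 sp.py 0 .295; python3 sp.py 0  .325 .365 .405 .445 .485 .525 .565 .605 .645 .685; python3 -c "
from h import *;grab('wrist','wrist4')"
```

```text
5.05 [0.52266123 0.05999693 0.13071484] q [-0.56  0.72  1.89  0.93  1.13 -1.02] F [-1.7 -4.6 -7.9] a -4.8360840868684 dec (np.float64(0.18884490054373235), np.float64(0.1741149791815684), np.float64(-0.0015402887352784667))
0.295 ([0.0019, -0.0015, 0.0021], [0.0022, 0.0051, 0.0002])
5.05 [0.52266123 0.05999693 0.13071484] q [-0.56  0.72  1.89  0.93  1.13 -1.02] F [-1.7 -4.6 -7.9] a -4.8360840868684 dec (np.float64(0.18884490054373235), np.float64(0.1741149791815684), np.float64(-0.0015402887352784667))
0.325 ([0.0071, -0.0015, -0.0004], [0.0022, -0.0126, 0.0002])
0.365 ([0.014, -0.0015, -0.0035], [0.0022, -0.0362, 0.0002])
0.405 ([0.0211, -0.0015, -0.0064], [0.0022, -0.0598, 0.0002])
0.445 ([0.0283, -0.0015, -0.009], [0.0022, -0.0834, 0.0001])
0.485 ([0.0356, -0.0015, -0.0112], [0.0022, -0.107, 0.0001])
0.525 ([0.0429, -0.0015, -0.0132], [0.0022, -0.1306, 0.0001])
0.565 ([0.0503, -0.0015, -0.0148], [0.0022, -0.1542, 0.0001])
0.605 ([0.0578, -0.0015, -0.0162], [0.0022, -0.1777, 0.0])
0.645 ([0.0653, -0.0015, -0.0172], [0.0022, -0.2013, 0.0])
0.685 ([0.0729, -0.0015, -0.018], [0.0022, -0.2249, -0.0])
```

View pics/wrist4.png

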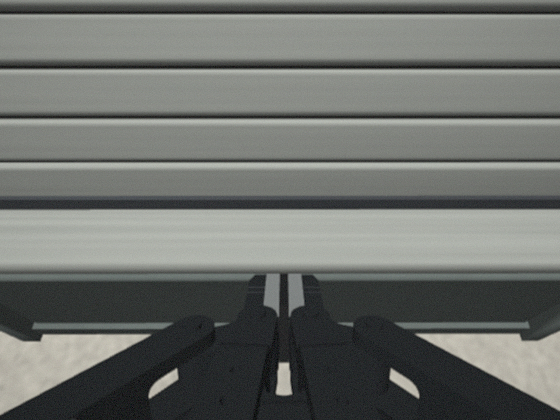

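Call:
play_rows([
  [[0.0071,-0.001,-0.0004],[0,-0.013,0],0],
  [[0.014,-0.0015,-0.0035],[0,-0.036,0],0],
  [[0.0211,-0.0015,-0.0064],[0,-0.06,0],0],
  [[0.0283,-0.0015,-0.009],[0,-0.083,0],0],
  [[0.0356,-0.0015,-0.0112],[0,-0.107,0],0],
  [[0.0429,-0.0015,-0.0132],[0,-0.131,0],0],
  [[0.0503,-0.0015,-0.0148],[0,-0.154,0],0],
  [[0.0578,-0.0015,-0.0162],[0,-0.178,0],0],
  [[0.0653,-0.0015,-0.0172],[0,-0.201,0],0],
  [[0.0729,-0.0015,-0.018],[0,-0.225,0],0],
])

```text
t: 6.1
tcp_pos: [0.5294, 0.0902, 0.1996]
tool_rot: [0.74, 0.592, 0.251, -0.198]
force: [-1.5, -12.2, -0.7]
finger_gap: -0.0
```

```bash
python3 sp.py 0 .685 .725 .765 .805 .845 .885 .925 .965 1.005 1.045 1.085
```

```text
6.1 [0.52944498 0.09020034 0.19956427] q [-0.4   0.5   1.84  0.75  1.07 -0.64] F [ -1.5 -12.2  -0.7] a -12.227860095856267 dec (np.float64(0.18533961992203168), np.float64(0.5799594758002644), np.float64(-0.0015817563698401456))
0.685 ([0.0006, -0.0016, 0.0021], [0.0064, 0.0016, 0.0005])
0.725 ([0.0079, -0.0016, 0.0], [0.0064, -0.022, 0.0004])
0.765 ([0.0152, -0.0016, -0.0018], [0.0064, -0.0456, 0.0003])
0.805 ([0.0227, -0.0016, -0.0033], [0.0064, -0.0692, 0.0002])
0.845 ([0.0301, -0.0015, -0.0045], [0.0064, -0.0928, 0.0002])
0.885 ([0.0376, -0.0015, -0.0054], [0.0064, -0.1164, 0.0001])
0.925 ([0.0451, -0.0015, -0.006], [0.0064, -0.1399, 0.0])
0.965 ([0.0527, -0.0015, -0.0063], [0.0064, -0.1635, -0.0001])
1.005 ([0.0602, -0.0015, -0.0063], [0.0064, -0.1871, -0.0001])
1.045 ([0.0677, -0.0015, -0.006], [0.0064, -0.2107, -0.0002])
1.085 ([0.0752, -0.0015, -0.0053], [0.0064, -0.2343, -0.0003])
```

Call:
play_rows([
  [[0.0079,-0.001,-0.003],[0,-0.022,0],0],
  [[0.0152,-0.0015,-0.0055],[0,-0.046,0],0],
  [[0.0227,-0.0015,-0.0075],[0,-0.069,0],0],
  [[0.0301,-0.0015,-0.009],[0,-0.093,0],0],
  [[0.0376,-0.0015,-0.01],[0,-0.116,0],0],
  [[0.0451,-0.0015,-0.011],[0,-0.14,0],0],
  [[0.0527,-0.0015,-0.011],[0,-0.164,0],0],
  [[0.0602,-0.0015,-0.011],[0,-0.187,0],0],
  [[0.0677,-0.0015,-0.011],[0,-0.211,0],0],
  [[0.0752,-0.0015,-0.0105],[0,-0.234,0],0],
])

```text
t: 7.1
tcp_pos: [0.5384, 0.1441, 0.2532]
tool_rot: [0.764, 0.611, 0.163, -0.129]
force: [2.3, -6.2, -6.9]
finger_gap: -0.002
```

```bash
python3 sp.py 0 1.085 1.125 1.165 1.205 1.245 1.285 1.325 1.365 1.405 1.445 1.485; python3 -c "
from h import *;grab('side','side5');grab('wrist','wrist5')"
```

```text
7.1 [0.5384261  0.14405262 0.25320079] q [-0.17  0.38  1.72  0.48  1.07 -0.19] F [ 2.3 -6.2 -6.9] a -5.510361438058511 dec (np.float64(0.18490868401287971), np.float64(0.9960633687565442), np.float64(0.0013837500244451423))
1.085 ([0.0004, 0.0014, 0.0044], [0.0028, -0.0025, -0.0015])
1.125 ([0.0078, 0.0014, 0.0036], [0.0028, -0.0261, -0.0015])
1.165 ([0.0153, 0.0014, 0.0031], [0.0028, -0.0497, -0.0016])
1.205 ([0.0228, 0.0013, 0.0029], [0.0028, -0.0733, -0.0016])
1.245 ([0.0303, 0.0013, 0.003], [0.0027, -0.0969, -0.0016])
1.285 ([0.0376, 0.0013, 0.0034], [0.0027, -0.1205, -0.0016])
1.325 ([0.0447, 0.0013, 0.0041], [0.0027, -0.1441, -0.0017])
1.365 ([0.0518, 0.0013, 0.005], [0.0027, -0.1676, -0.0017])
1.405 ([0.0589, 0.0013, 0.0063], [0.0027, -0.1912, -0.0017])
1.445 ([0.0658, 0.0013, 0.0078], [0.0026, -0.2148, -0.0018])
1.485 ([0.0728, 0.0012, 0.0096], [0.0026, -0.2384, -0.0018])
```

View pics/side5.png

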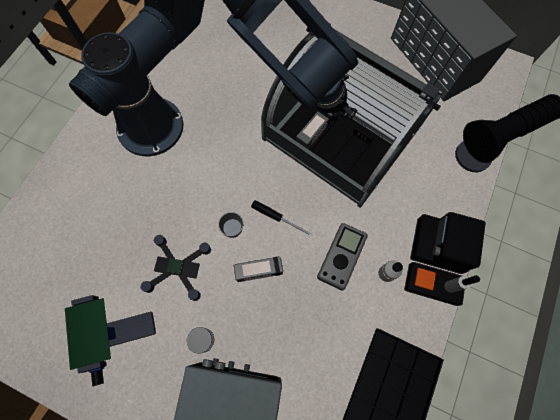

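View pics/wrist5.png

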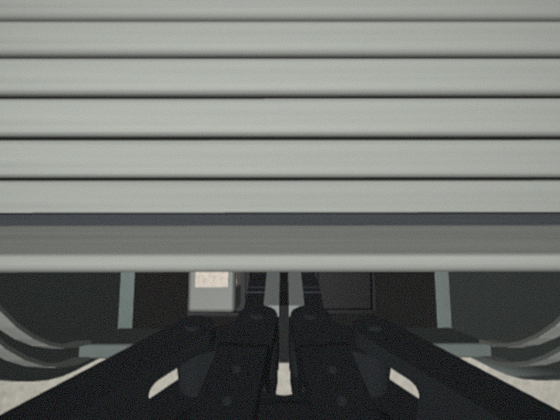

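Call:
play_rows([
  [[0.0078,0.001,0.001],[0.002,-0.026,0],0],
  [[0.0153,0.001,0.001],[0.002,-0.05,0],0],
  [[0.0228,0.001,0.001],[0.002,-0.073,0],0],
  [[0.0303,0.001,0.001],[0.002,-0.097,0],0],
  [[0.0376,0.001,0.0014],[0.002,-0.12,0],0],
  [[0.0447,0.001,0.002],[0.002,-0.144,0],0],
  [[0.0518,0.001,0.003],[0.002,-0.168,0],0],
  [[0.0589,0.001,0.0043],[0.002,-0.191,0],0],
])

```text
t: 8.0
tcp_pos: [0.5497, 0.1975, 0.2742]
tool_rot: [0.776, 0.621, 0.087, -0.072]
force: [-1.0, -9.4, 2.1]
finger_gap: 0.004
```

```bash
python3 sp.py 0 1.405 1.43 1.46 1.49 1.52 1.55 1.58 1.61
```

```text
8.0 [0.54972113 0.19747998 0.27415192] q [0.04 0.39 1.57 0.24 1.13 0.16] F [-1.  -9.4  2.1] a -9.36301928032998 dec (np.float64(0.18203722784605605), np.float64(1.3158219407944654), np.float64(0.001998351659797162))
1.405 ([0.001, 0.002, 0.0031], [-0.0035, 0.0004, -0.0012])
1.43 ([0.0055, 0.002, 0.0031], [-0.0035, -0.0144, -0.0012])
1.46 ([0.0109, 0.002, 0.0034], [-0.0035, -0.0321, -0.0011])
1.49 ([0.0162, 0.002, 0.0038], [-0.0036, -0.0498, -0.0011])
1.52 ([0.0216, 0.002, 0.0043], [-0.0036, -0.0675, -0.0011])
1.55 ([0.0269, 0.002, 0.005], [-0.0036, -0.0851, -0.001])
1.58 ([0.0321, 0.002, 0.0059], [-0.0036, -0.1028, -0.001])
1.61 ([0.0374, 0.002, 0.0069], [-0.0036, -0.1205, -0.001])
```

Call:
play_rows([
  [[0.0055,0.001,0.001],[0,-0.014,0],0],
  [[0.0109,0.001,0.0014],[0,-0.032,0],0],
  [[0.0162,0.001,0.0018],[0,-0.05,0],0],
  [[0.0216,0.001,0.0023],[0,-0.067,0],0],
  [[0.0269,0.001,0.003],[0,-0.085,0],0],
  [[0.0321,0.001,0.0039],[0,-0.103,0],0],
])

```text
t: 8.6
tcp_pos: [0.5569, 0.2287, 0.2779]
tool_rot: [0.779, 0.624, 0.047, -0.041]
force: [-1.9, -7.0, 3.9]
finger_gap: -0.002
```

```bash
python3 sp.py 0 1.58 1.60 1.62 1.64 1.66 1.68 1.7 1.72
```

```text
8.6 [0.5569449  0.22868011 0.27788314] q [0.14 0.42 1.49 0.13 1.19 0.32] F [-1.9 -7.   3.9] a -7.220282686122253 dec (np.float64(0.18041854170515845), np.float64(1.4937375241432356), np.float64(0.0017445588567652909))
1.58 ([0.0003, 0.0018, 0.0023], [-0.0056, 0.0002, -0.0014])
1.6 ([0.0039, 0.0018, 0.0026], [-0.0056, -0.0116, -0.0013])
1.62 ([0.0074, 0.0018, 0.0029], [-0.0056, -0.0234, -0.0013])
1.64 ([0.011, 0.0017, 0.0034], [-0.0056, -0.0352, -0.0013])
1.66 ([0.0145, 0.0017, 0.0039], [-0.0056, -0.047, -0.0012])
1.68 ([0.018, 0.0017, 0.0045], [-0.0056, -0.0588, -0.0012])
1.7 ([0.0215, 0.0017, 0.0052], [-0.0056, -0.0706, -0.0012])
1.72 ([0.025, 0.0017, 0.0059], [-0.0056, -0.0824, -0.0011])
```

Call:
play_rows([
  [[0.0039,0.001,0.001],[0,-0.012,0],0],
  [[0.0074,0.001,0.0014],[0,-0.023,0],0],
  [[0.011,0.001,0.0018],[0,-0.035,0],0],
  [[0.0145,0.001,0.0023],[0,-0.047,0],0],
])

```text
t: 9.0
tcp_pos: [0.5606, 0.243, 0.2775]
tool_rot: [0.78, 0.625, 0.028, -0.027]
force: [-2.3, -6.4, 5.0]
finger_gap: -0.001
```

```bash
python3 sp.py 0 1.66 1.67 1.68 1.69 1.7 1.71 1.72 1.74 1.76 1.78;python3 -c "
from h import *;grab('side','side6');grab('top','top6')"
```

```text
9.0 [0.56055473 0.24295368 0.27746811] q [0.19 0.45 1.45 0.08 1.23 0.38] F [-2.3 -6.4  5. ] a -6.791161566075631 dec (np.float64(0.17947001998455647), np.float64(1.575410326942071), np.float64(0.0013307078696910965))
1.66 ([0.0, 0.0013, 0.0017], [-0.007, -0.0003, -0.0013])
1.67 ([0.0018, 0.0013, 0.0019], [-0.007, -0.0062, -0.0012])
1.68 ([0.0036, 0.0013, 0.0021], [-0.007, -0.0121, -0.0012])
1.69 ([0.0053, 0.0013, 0.0023], [-0.007, -0.018, -0.0012])
1.7 ([0.0071, 0.0013, 0.0026], [-0.007, -0.0238, -0.0012])
1.71 ([0.0089, 0.0013, 0.0029], [-0.007, -0.0297, -0.0012])
1.72 ([0.0106, 0.0013, 0.0031], [-0.007, -0.0356, -0.0011])
1.74 ([0.0141, 0.0013, 0.0038], [-0.0071, -0.0474, -0.0011])
1.76 ([0.0176, 0.0013, 0.0045], [-0.0071, -0.0592, -0.0011])
1.78 ([0.0211, 0.0013, 0.0053], [-0.0071, -0.071, -0.001])
```

View pics/side6.png

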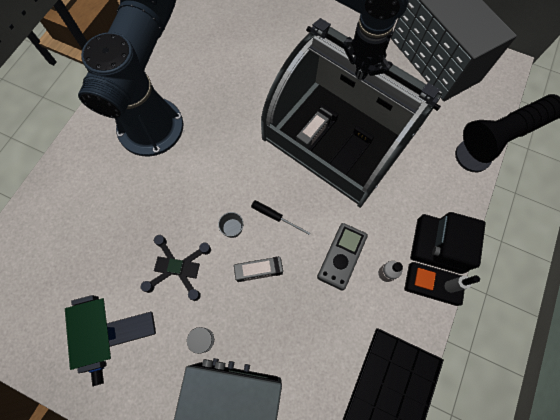

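View pics/top6.png

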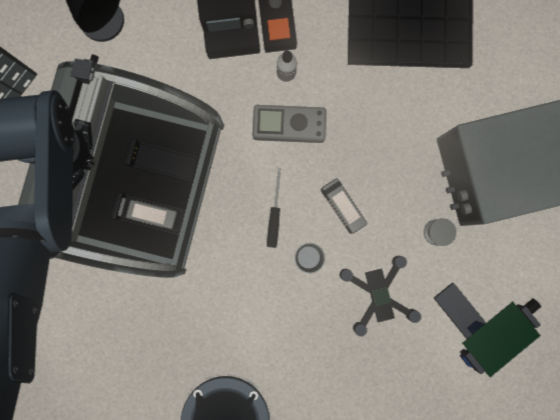

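Call:
play_rows([
  [[0.0036,0.0005,0.0005],[0,-0.012,0],0],
  [[0.0071,0.001,0.001],[0,-0.024,0],0],
  [[0.0106,0.001,0.0015],[0,-0.036,0],0],
])

```text
t: 9.4
tcp_pos: [0.563, 0.2521, 0.2765]
tool_rot: [0.78, 0.625, 0.012, -0.015]
force: [-6.4, -13.1, 10.2]
finger_gap: -0.003
```

```bash
python3 sp.py 0 1.72 1.74 1.76 1.78 1.8
```

```text
9.4 [0.56301354 0.25205907 0.27649317] q [0.22 0.46 1.41 0.04 1.26 0.43] F [ -6.4 -13.1  10.2] a -14.204313253381345 dec (np.float64(0.17878725180418462), np.float64(1.6281608028912444), np.float64(0.0009144190649966433))
1.72 ([0.0014, 0.0009, 0.0014], [-0.0089, 0.0037, -0.0007])
1.74 ([0.0049, 0.0009, 0.0019], [-0.0089, -0.0081, -0.0007])
1.76 ([0.0084, 0.0009, 0.0025], [-0.0089, -0.0199, -0.0006])
1.78 ([0.0119, 0.0009, 0.0031], [-0.0089, -0.0317, -0.0006])
1.8 ([0.0154, 0.0009, 0.0038], [-0.0089, -0.0435, -0.0005])
```

Call:
play_rows([
  [[0.002,-0.0005,-0.001],[0,-0.004,0],0],
  [[0.004,-0.0005,-0.001],[0,-0.008,0],0],
])

```text
t: 9.6
tcp_pos: [0.5633, 0.2539, 0.2766]
tool_rot: [0.781, 0.625, 0.007, -0.012]
force: [-3.5, -10.9, 0.7]
finger_gap: -0.002
```

```bash
python3 sp.py 0 1.72 1.74 1.76 1.78 1.8
```

```text
9.6 [0.56334029 0.25391652 0.27663103] q [0.23 0.47 1.41 0.03 1.26 0.44] F [ -3.5 -10.9   0.7] a -11.410292634983477 dec (np.float64(0.17904270605630765), np.float64(1.6386222866967757), np.float64(0.001000135613534407))
1.72 ([-0.0005, 0.001, 0.0015], [-0.0089, 0.0157, -0.001])
1.74 ([0.003, 0.001, 0.0019], [-0.0089, 0.004, -0.001])
1.76 ([0.0065, 0.001, 0.0024], [-0.0089, -0.0078, -0.0009])
1.78 ([0.0101, 0.001, 0.003], [-0.0089, -0.0196, -0.0008])
1.8 ([0.0135, 0.001, 0.0037], [-0.0089, -0.0314, -0.0008])
```

Call:
play_rows([
  [[0.002,0,0],[0,-0.004,0],0],
  [[0.004,0,0],[0,-0.008,0],0],
])

```text
t: 9.8
tcp_pos: [0.5646, 0.2596, 0.276]
tool_rot: [0.781, 0.625, 0.006, -0.011]
force: [-0.9, -7.5, -3.0]
finger_gap: 0.002
```

```bash
python3 sp.py 0 1.74
```

```text
9.8 [0.56457234 0.25959216 0.27603639] q [0.24 0.47 1.4  0.03 1.27 0.45] F [-0.9 -7.5 -3. ] a -7.499101973782824 dec (np.float64(0.17893819864222862), np.float64(1.6712352805558714), np.float64(0.001034035795132343))
1.74 ([-0.0028, 0.001, 0.0012], [-0.0092, 0.0076, -0.0016])
```

Call:
play_rows([
  [[0.002,0,0.0005],[0,-0.002,0],0],
])

```text
t: 9.9
tcp_pos: [0.5651, 0.2617, 0.2756]
tool_rot: [0.781, 0.625, 0.005, -0.01]
force: [-2.2, -6.6, -0.4]
finger_gap: -0.0
```

```bash
python3 sp.py 0 1.74
```

```text
9.9 [0.5650792  0.26172824 0.2756344 ] q [0.24 0.48 1.39 0.02 1.27 0.46] F [-2.2 -6.6 -0.4] a -6.9397124815800915 dec (np.float64(0.1787721855629044), np.float64(1.683678461912563), np.float64(0.001004661272907762))
1.74 ([-0.0049, 0.001, 0.0007], [-0.0092, 0.0093, -0.0016])
```

Call:
play_rows([
  [[0.002,0,0.0005],[0,-0.002,0],0],
  [[0.004,0,0.001],[0,-0.004,0],0],
])

```text
t: 10.1
tcp_pos: [0.5662, 0.2662, 0.275]
tool_rot: [0.781, 0.625, 0.004, -0.009]
force: [-4.7, -10.1, 4.1]
finger_gap: -0.002
```

```bash
python3 sp.py 0 1.74
```

```text
10.1 [0.56621399 0.26622834 0.27502393] q [0.25 0.48 1.38 0.02 1.27 0.47] F [ -4.7 -10.1   4.1] a -10.83181078525814 dec (np.float64(0.17874940865797928), np.float64(1.7098548103616873), np.float64(0.0008774013719998363))
1.74 ([-0.0096, 0.0009, 0.0001], [-0.0086, 0.0125, -0.0011])
```

Call:
play_rows([
  [[0.0015,0,0.0005],[0,-0.002,0],0],
  [[0.003,0,0.001],[0,-0.004,0],0],
])

```text
t: 10.3
tcp_pos: [0.5663, 0.2664, 0.275]
tool_rot: [0.78, 0.625, 0.0, -0.006]
force: [-6.6, -16.6, 8.5]
finger_gap: -0.002
```

```bash
python3 sp.py 0 1.74;python3 -c "
from h import *;grab('side','side7');grab('top','top7')"
```

```text
10.3 [0.56630158 0.26643958 0.27500524] q [0.26 0.49 1.38 0.01 1.28 0.47] F [ -6.6 -16.6   8.5] a -17.603398845329124 dec (np.float64(0.17876226211754673), np.float64(1.711117162302687), np.float64(0.0008379310417440223))
1.74 ([-0.0098, 0.0008, 0.0001], [-0.0087, 0.0231, -0.0006])
```

View pics/side7.png

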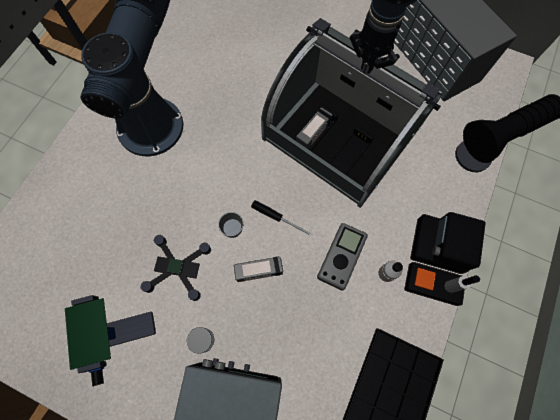

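Call:
play_rows([
  [[-0.0015,0,-0.0003],[0,0,0],0],
  [[-0.003,0,-0.0006],[0,0,0],0],
  [[-0.0045,0,-0.001],[0,0,0],0],
])

```text
t: 10.7
tcp_pos: [0.5662, 0.2658, 0.2752]
tool_rot: [0.781, 0.625, 0.004, -0.009]
force: [-2.3, -2.6, -1.8]
finger_gap: -0.002
```

```bash
python3 sp.py 0 1.74
```

```text
10.7 [0.56617126 0.26583871 0.27524217] q [0.25 0.48 1.38 0.02 1.27 0.47] F [-2.3 -2.6 -1.8] a -3.05875270296106 dec (np.float64(0.17891202677206425), np.float64(1.7075292227881587), np.float64(0.0008342295841199958))
1.74 ([-0.0092, 0.0008, 0.0003], [-0.0081, 0.0131, -0.0015])
```

Call:
play_rows([
  [[-0.0015,0,-0.0003],[0,0,0],0],
  [[-0.003,0,-0.0006],[0,0,0],0],
  [[-0.0045,0,-0.001],[0,0,0],0],
])

```text
t: 11.0
tcp_pos: [0.5686, 0.2632, 0.277]
tool_rot: [0.781, 0.625, 0.008, -0.007]
force: [-0.3, 0.5, -0.5]
finger_gap: -0.003
```

```bash
python3 sp.py 0 1.74
```

```text
11.0 [0.56859838 0.26322844 0.27698356] q [0.25 0.48 1.39 0.02 1.27 0.46] F [-0.3  0.5 -0.5] a 0.4127360186663103 dec (np.float64(0.18037585670002426), np.float64(1.695124842880483), np.float64(-0.002103207604170775))
1.74 ([-0.0072, -0.0021, 0.002], [-0.0004, 0.0083, -0.0007])
```

Call:
play_rows([
  [[-0.006,0,0],[0,0,0],0],
  [[-0.016,0,-0.002],[0,0,0],0],
  [[-0.035,0,-0.02],[0,0,0],0],
  [[-0.06,0,-0.05],[0,0,0],0],
  [[-0.09,0,-0.075],[0,0,0],0.5],
  [[-0.12,0,-0.075],[0,0,0],0.8],
  [[-0.15,0,-0.075],[0,0,0],1],
])

```text
t: 11.7
tcp_pos: [0.5353, 0.1131, 0.35]
tool_rot: [0.781, 0.625, 0.009, -0.006]
force: [0.8, 0.2, 0.3]
finger_gap: 0.506
```

```bash
python3 - <<'E'
from h import *
from station import manip
s=manip.sense();print(s['t'],s['tcp_pos'],s['q'].round(2))
for n in("wrist","top","side"):
    z=grab(n,n+"8"); p,d,K,R,t=z
    for th in(["cradle_floor","docked","cabinet","lip"] if n!="side" else ["lip"]):
        for x in manip.regions_of(n,th)[:2]:
            X,u,v=cloud(d,K,R,t,x['region'])
            Y=X-C0; loc=np.c_[Y@A,Y@B,X[:,2]]
            print(n,th,round(x['p'],2),np.round(x['rect']).tolist(),np.median(loc,0).round(3),np.percentile(loc,[2,98],axis=0).round(3).tolist())
            np.save(f"pics/r8_{n}_{th}.npy",x['region'])
E
```

```text
11.7 [0.53527787 0.11312568 0.34995591] [-0.01  0.3   1.48  0.02  1.36  0.21]
wrist cradle_floor 0.62 [302.0, 38.0, 63.0, 141.0] [-0.056 -0.063  0.029] [[-0.14, -0.093, 0.026], [0.013, -0.031, 0.06]]
wrist docked 0.87 [190.0, 40.0, 64.0, 143.0] [-0.057  0.061  0.073] [[-0.142, 0.035, 0.025], [0.012, 0.097, 0.076]]
wrist cabinet 0.65 [0.0, 2.0, 560.0, 231.0] [-0.055  0.002  0.095] [[-0.164, -0.174, 0.023], [0.056, 0.173, 0.258]]
top cradle_floor 0.84 [150.0, 149.0, 50.0, 33.0] [-0.092 -0.062  0.027] [[-0.142, -0.091, 0.022], [-0.04, -0.032, 0.037]]
top docked 0.62 [134.0, 200.0, 50.0, 34.0] [-0.098  0.067  0.07 ] [[-0.144, 0.036, 0.024], [-0.045, 0.098, 0.077]]
top cabinet 0.92 [46.0, 56.0, 180.0, 223.0] [-0.053 -0.04   0.089] [[-0.174, -0.182, 0.018], [0.115, 0.174, 0.306]]
top cabinet 0.72 [342.0, 252.0, 82.0, 85.0] [-0.638  0.122  0.022] [[-0.731, 0.029, -0.002], [-0.545, 0.209, 0.043]]
top lip 0.89 [45.0, 79.0, 60.0, 164.0] [0.034 0.062 0.272] [[0.023, -0.155, 0.25], [0.066, 0.153, 0.294]]
side lip 0.65 [316.0, 32.0, 103.0, 77.0] [ 0.033 -0.076  0.277] [[0.022, -0.156, 0.26], [0.044, 0.142, 0.294]]
side lip 0.31 [294.0, 103.0, 38.0, 46.0] [-0.074  0.057  0.071] [[-0.138, 0.035, 0.024], [0.006, 0.094, 0.077]]
```

View pics/wrist8.png

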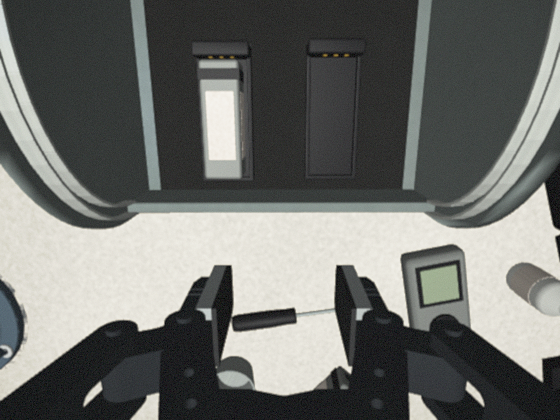

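View pics/top8.png

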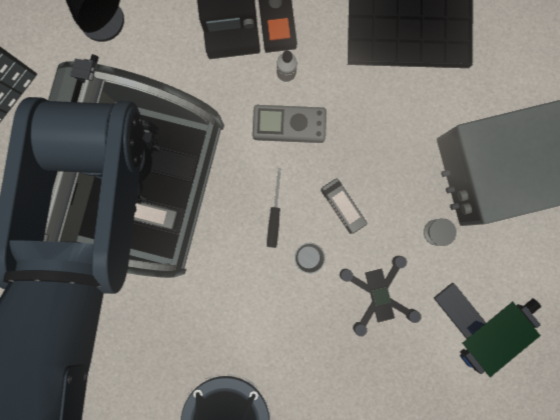

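View pics/side8.png

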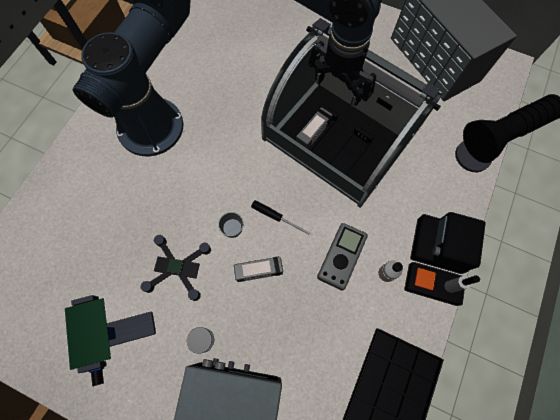

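```bash
python3 - <<'E'
from h import *
for n in("wrist","top"):
    z=load(f"pics/{n}8.npz");X,u,v=cloud(*z[1:]);Y=X-C0;x,y,h=Y@A,Y@B,X[:,2]
    print(n,"profile along x (y -.08..-.045)")
    m=(y>-.08)&(y<-.045)&(abs(x+.06)<.12)&(h<.12)
    for a in np.arange(-.165,.04,.005):
        k=m&(x>=a)&(x<a+.005)
        if k.sum()>2: print(f"{a+.0025:.4f}:{np.median(h[k]):.4f}({k.sum()})",end=' ')
    print("\n across y (x -.11..-.02)")
    m=(x>-.11)&(x<-.02)&(h<.1)
    for a in np.arange(-.112,-.015,.003):
        k=m&(y>=a)&(y<a+.003)
        if k.sum()>2: print(f"{a+.0015:.4f}:{np.median(h[k]):.4f}({k.sum()})",end=' ')
    print()
    # docked pack top
    k=(h>.066)&(h<.08)&(x>-.16)&(x<.03)&(y>.02)&(y<.11)
    if n=="wrist":print('docked top',cv2.minAreaRect(np.c_[x,y][k].astype(np.float32)*1000),np.median(h[k]))
E
python3 - <<'E'
import cv2
p=cv2.imread('pics/wrist8.png')[0:220,170:400]; cv2.imwrite('pics/w8crop.png',cv2.resize(p,None,fx=2.6,fy=2.6,interpolation=cv2.INTER_CUBIC))
E
```

```text
wrist profile along x (y -.08..-.045)
-0.1625:0.0972(137) -0.1575:0.0595(485) -0.1525:0.0241(107) -0.1475:0.0242(81) -0.1425:0.0362(82) -0.1375:0.0289(138) -0.1325:0.0283(110) -0.1275:0.0283(104) -0.1225:0.0283(109) -0.1175:0.0281(106) -0.1125:0.0282(110) -0.1075:0.0284(115) -0.1025:0.0282(114) -0.0975:0.0281(113) -0.0925:0.0283(112) -0.0875:0.0283(113) -0.0825:0.0286(115) -0.0775:0.0281(113) -0.0725:0.0282(112) -0.0675:0.0282(125) -0.0625:0.0283(124) -0.0575:0.0282(112) -0.0525:0.0284(114) -0.0475:0.0282(144) -0.0425:0.0283(116) -0.0375:0.0282(116) -0.0325:0.0283(146) -0.0275:0.0282(117) -0.0225:0.0283(133) -0.0175:0.0282(129) -0.0125:0.0283(121) -0.0075:0.0283(139) -0.0025:0.0284(144) 0.0025:0.0564(262) 0.0075:0.0592(164) 0.0125:0.0591(147) 0.0175:0.0581(41) 0.0225:0.0241(85) 0.0275:0.0242(146) 0.0325:0.0242(129) 0.0375:0.0242(145) 
 across y (x -.11..-.02)
-0.1105:0.0242(176) -0.1075:0.0240(182) -0.1045:0.0242(180) -0.1015:0.0242(182) -0.0985:0.0242(176) -0.0955:0.0246(51) -0.0925:0.0362(179) -0.0895:0.0346(283) -0.0865:0.0283(183) -0.0835:0.0281(184) -0.0805:0.0282(187) -0.0775:0
[... 1026 characters left out ...]
0.0257(31) -0.0375:0.0268(21) -0.0325:0.0246(6) 
 across y (x -.11..-.02)
-0.1105:0.0229(41) -0.1075:0.0223(44) -0.1045:0.0229(37) -0.1015:0.0230(35) -0.0985:0.0229(40) -0.0955:0.0234(25) -0.0925:0.0331(25) -0.0895:0.0340(44) -0.0865:0.0263(33) -0.0835:0.0262(31) -0.0805:0.0263(40) -0.0775:0.0264(38) -0.0745:0.0268(39) -0.0715:0.0259(38) -0.0685:0.0268(41) -0.0655:0.0260(45) -0.0625:0.0266(37) -0.0595:0.0258(41) -0.0565:0.0257(34) -0.0535:0.0259(40) -0.0505:0.0259(35) -0.0475:0.0262(38) -0.0445:0.0260(39) -0.0415:0.0260(36) -0.0385:0.0255(37) -0.0355:0.0278(31) -0.0325:0.0347(35) -0.0295:0.0279(50) -0.0265:0.0216(38) -0.0235:0.0222(38) -0.0205:0.0220(43) -0.0175:0.0225(37) -0.0145:0.0227(39)
```

View pics/w8crop.png

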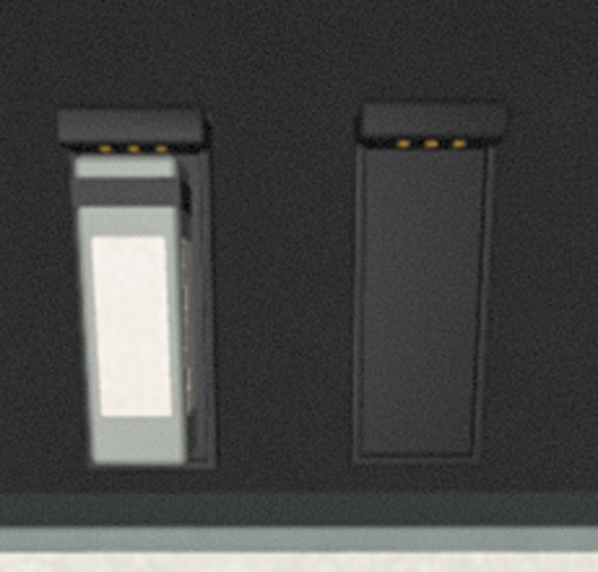

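```bash
cat > fk.py <<'E'
import numpy as np
from scipy.spatial.transform import Rotation as Ro
from scipy.optimize import least_squares
def fk(q,p,s4):
    a0,d1,L1,L2,e,T=p
    R=Ro.from_euler('z',q[0])*Ro.from_euler('y',q[1]); 
    x=Ro.from_euler('z',q[0]).apply([a0,0,d1])+R.apply([0,0,L1])
    R=R*Ro.from_euler('y',q[2]); x=x+R.apply([e,0,0]); el=x; x=x+R.apply([0,0,L2]); w=x
    R=R*Ro.from_euler('z',s4*q[3])*Ro.from_euler('y',q[4]); return x+R.apply([0,0,T]),w,el
D=[([-1.36453797,.528430196,1.43390867,0,1.18137860,-.178],[.23446351,-.5785867,.23035368]),
([-1.09774982,0.37910285,1.6927751,0.47665666,1.49966646,-.6],[.40125027,-.24232142,.29145143]),
([-0.76907705,0.58565495,1.79213013,0.78272334,1.46648435,-.93],[.49771326,-.0376402,.23538012]),
([-0.68949092,0.84795977,1.86725217,0.91244004,1.19860315,-1.17],[.51039846,.00639413,.0911782]),
([-.01,.30,1.48,.02,1.36,.21],[.53527787,.11312568,.34995591]),([.25,.48,1.39,.02,1.27,.46],[.56859838,.26322844,.27698356]),([-.4,.5,1.84,.75,1.07,-.64],[.5294,.0902,.19956])]
def fit():
    best=None
    for s4 in(1,-1):
        s=least_squares(lambda p:np.concatenate([(fk(q,p,s4)[0]-x)/(.001 if i<4 else .008) for i,(q,x) in enumerate(D)]),[0,.3,.4,.4,0,.25])
        if best is None or s.cost<best[0]: best=(s.cost,s.x,s4)
    return best
if __name__=="__main__":
    print(fit())
E
python3 fk.py
```

```text
(np.float64(7258.9605656011845), array([ 0.04059959,  0.45417317,  0.29624293,  0.39952911, -0.14427378,
        0.4637859 ]), 1)
```

```bash
sed -i 's/a0,d1,L1,L2,e,T=p/a0,d1,L1,L2,e,T,b=p/; s/apply(\[a0,0,d1\])/apply([a0,b,d1])/; s/\[0,.3,.4,.4,0,.25\]/[0,.3,.4,.4,0,.25,.11]/' fk.py; python3 - <<'E'
from fk import *
c,p,s4=fit();print(c,p.round(4),s4)
for q,x in D:
    f,w,el=fk(q,p,s4);print((f-x).round(4),'wrist',w.round(3),'elbow',el.round(3))
E
```

```text
0.3132705818727548 [-2.000e-04  2.741e-01  5.884e-01  3.919e-01  1.143e-01  2.967e-01
  1.110e-01] 1
[ 0.     -0.0001  0.    ] wrist [ 0.235 -0.579  0.527] elbow [ 0.16  -0.225  0.677]
[0.     0.     0.0001] wrist [ 0.33  -0.4    0.532] elbow [ 0.173 -0.094  0.72 ]
[-0.  0.  0.] wrist [ 0.446 -0.277  0.402] elbow [ 0.251 -0.089  0.685]
[-0.  0. -0.] wrist [ 0.456 -0.232  0.259] elbow [ 0.331 -0.129  0.616]
[-0.0004 -0.0017 -0.0035] wrist [0.534 0.106 0.643] elbow [0.151 0.11  0.724]
[-0.0038  0.0014 -0.0023] wrist [0.566 0.259 0.571] elbow [0.203 0.166 0.687]
[ 0.0009 -0.0013  0.0004] wrist [ 0.489 -0.086  0.436] elbow [0.23  0.023 0.708]
```

```bash
cat > pk.py <<'E'
from h import *
from station import manip
TL=.15
def toolR(yaw):
    xh=np.array([np.cos(yaw),np.sin(yaw),0]); zd=np.sin(TL)*xh-np.cos(TL)*Z; y=np.array([np.sin(yaw),-np.cos(yaw),0]); x=np.cross(y,zd); return np.c_[x,y,zd],xh
def state():
    s=manip.sense();R0=Ro.from_quat(s['tool_rot']).as_matrix();print(round(s['t'],2),s['tcp_pos'].round(4),'q',s['q'].round(3),'F',s['force'].round(1),'gap',round(s['finger_gap'],3)); return s['tcp_pos'],R0
E
python3 - <<'E'
from pk import *
P0,R0=state()
R,xh=toolR(.608); print(R.round(2).tolist())
P=np.array([.5135,-.2653,.012])-.008*xh
print(P,row(P0,R0,P+.15*Z,R)); print(row(P0,R0,P+.15*Z+.1*Z,R))
E
```

```text
12.3 [0.5353 0.1153 0.3483] q [-0.003  0.3    1.475  0.02   1.364  0.212] F [ 0.5 -0.   0.3] gap 1.002
[[0.81, 0.57, 0.12], [0.56, -0.82, 0.09], [0.15, 0.0, -0.99]]
[ 0.50693366 -0.26986982  0.012     ] ([-0.3857, 0.0564, 0.1786], [-0.0646, 0.1247, 0.7411])
([-0.3837, 0.0563, 0.0786], [-0.0646, 0.1247, 0.7411])
```

Call:
play_rows([
  [[-0.04,0.006,0],[0,0,0],1],
  [[-0.08,0.012,0],[0,0,0.05],1],
  [[-0.12,0.018,0.005],[-0.01,0.02,0.13],1],
  [[-0.16,0.023,0.01],[-0.02,0.03,0.22],1],
  [[-0.2,0.029,0.02],[-0.03,0.05,0.32],1],
  [[-0.24,0.035,0.03],[-0.04,0.07,0.42],1],
  [[-0.28,0.041,0.05],[-0.05,0.09,0.52],1],
  [[-0.32,0.047,0.08],[-0.06,0.11,0.62],1],
  [[-0.355,0.052,0.12],[-0.065,0.12,0.7],1],
  [[-0.386,0.056,0.16],[-0.065,0.125,0.741],1],
])

```text
t: 13.3
tcp_pos: [0.5065, -0.2705, 0.1837]
tool_rot: [0.952, 0.297, 0.073, -0.021]
force: [0.5, -1.0, 0.1]
finger_gap: 1.002
```

```bash
python3 - <<'E'
from pk import *
P0,R0=state()
grab("wrist","wrist9")
z=load("pics/wrist9.npz")
for x in manip.regions_of("wrist","pack_mid")[:2]:
    X,u,v=cloud(*z[1:],x['region']);T=X[(X[:,2]>.04)&(X[:,2]<.055)]
    print(x['p'],x['rect'],cv2.minAreaRect(T[:,:2].astype(np.float32)*1000),np.median(T[:,2]))
R,xh=toolR(.608);P=np.array([.5135,-.2653,.012])-.008*xh
for h in(.15,.05,0): print(row(P0,R0,P+h*Z,R))
E
```

```text
13.3 [ 0.5065 -0.2705  0.1837] q [-0.763  0.5    1.663  0.181  0.953  0.1  ] F [ 0.5 -1.   0.1] gap 1.002
0.59 [253.1, 131.0, 55.7, 160.2] ((513.786865234375, -265.20391845703125), (129.67755126953125, 44.533477783203125), 35.16748809814453) 0.04722310720028786
([-0.0025, -0.0003, 0.0215], [0.0034, -0.0013, -0.0036])
([-0.0176, -0.0006, 0.1204], [0.0034, -0.0013, -0.0036])
([-0.0252, -0.0007, 0.1698], [0.0034, -0.0013, -0.0036])
```

View pics/wrist9.png

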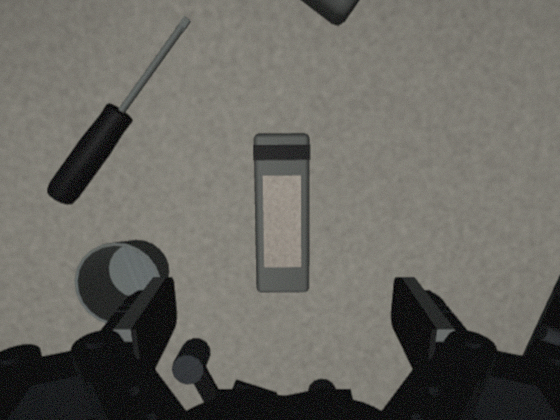

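Call:
play_rows([
  [[-0.006,0,0.04],[0.003,-0.001,-0.004],1],
  [[-0.012,0,0.08],[0.003,-0.001,-0.004],1],
  [[-0.0176,-0.0006,0.12],[0.003,-0.001,-0.004],1],
  [[-0.0214,-0.0007,0.145],[0.003,-0.001,-0.004],1],
  [[-0.024,-0.0007,0.162],[0.003,-0.001,-0.004],1],
  [[-0.0252,-0.0007,0.17],[0.003,-0.001,-0.004],1],
  [[-0.0252,-0.0007,0.17],[0.003,-0.001,-0.004],1],
])

```text
t: 14.1
tcp_pos: [0.5067, -0.2669, 0.0123]
tool_rot: [0.951, 0.301, 0.071, -0.024]
force: [-0.7, 0.5, 0.4]
finger_gap: 1.001
```

```bash
python3 - <<'E'
from pk import *
P0,R0=state()
R,xh=toolR(.608);P=np.array([.5137,-.2652,.012])-.008*xh
print(row(P0,R0,P,R))
E
```

```text
14.1 [ 0.5067 -0.2669  0.0123] q [-0.758  0.78   1.754  0.264  0.597 -0.017] F [-0.7  0.5  0.4] gap 1.001
([-0.0014, 0.0026, 0.0001], [-0.0033, 0.0004, 0.0041])
```

Call:
play_rows([
  [[-0.001,0.002,0],[0,0,0],1],
  [[-0.001,0.002,0],[0,0,0],0.6],
  [[-0.001,0.002,0],[0,0,0],0.2],
  [[-0.001,0.002,0],[0,0,0],0.2],
  [[-0.001,0.002,0],[0,0,0],0.2],
  [[-0.001,0.002,0],[0,0,0],0.2],
  [[-0.001,0.002,0],[0,0,0],0.2],
  [[-0.001,0.002,0],[0,0,0],0.2],
], force=60)

```text
t: 14.9
tcp_pos: [0.5069, -0.27, 0.0133]
tool_rot: [0.951, 0.3, 0.071, -0.023]
force: [-1.1, -0.0, 6.3]
finger_gap: 0.503
```

```bash
python3 - <<'E'
from pk import *
P0,R0=state()
print(row(P0,R0,P0+.12*Z,R0))
grab("wrist","wrist10")
E
```

```text
14.9 [ 0.5069 -0.27    0.0133] q [-0.762  0.779  1.751  0.263  0.6   -0.019] F [-1.1 -0.   6.3] gap 0.503
([0.0179, -0.0001, -0.1187], [0.0, 0.0, 0.0])
```

View pics/wrist10.png

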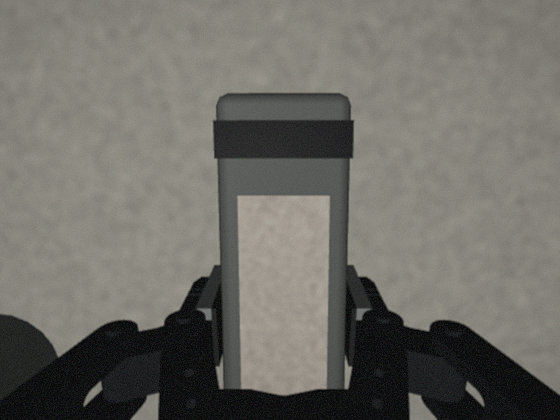

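Call:
play_rows([
  [[0.002,0,-0.012],[0,0,0],0.2],
  [[0.005,0,-0.03],[0,0,0],0.2],
  [[0.009,0,-0.06],[0,0,0],0.2],
  [[0.0135,0,-0.09],[0,0,0],0.2],
  [[0.018,0,-0.12],[0,0,0],0.2],
  [[0.018,0,-0.12],[0,0,0],0.2],
])

```text
t: 15.55
tcp_pos: [0.5086, -0.2716, 0.1377]
tool_rot: [0.951, 0.3, 0.073, -0.02]
force: [-0.1, -0.8, -3.4]
finger_gap: 0.505
```

```bash
python3 - <<'E'
from pk import *
P0,R0=state()
grab("wrist","wrist11");grab("side","side11")
z=load("pics/wrist11.npz")
X,u,v=cloud(*z[1:]); L=(X-P0)@R0  # in tool frame
m=(abs(L[:,1])<.03)&(abs(L[:,0])<.12)&(L[:,2]>-.06)&(L[:,2]<.03)
# pack in world relative
W=X-P0; yaw=np.arctan2(R0[1,0],R0[0,0]); xh=np.array([np.cos(yaw),np.sin(yaw),0]);yh=np.array([-xh[1],xh[0],0])
wx,wy,wz=W@xh,W@yh,W[:,2]
k=(abs(wy)<.015)&(wx>.0)&(wx<.2)&(wz>-.03)
for a in np.arange(0,.1,.005):
    q=k&(wx>=a)&(wx<a+.005)
    if q.sum()>3: print(f"{a:.3f}:{np.median(wz[q]):.4f}({q.sum()})",end=' ')
print('yaw',yaw,'zdir',R0[:,2])
E
```

```text
15.55 [ 0.5086 -0.2716  0.1377] q [-0.762  0.569  1.696  0.196  0.85   0.07 ] F [-0.1 -0.8 -3.4] gap 0.505
0.000:0.0349(2229) 0.005:0.0342(1362) 0.010:0.0341(1282) 0.015:0.0341(1302) 0.020:0.0341(1312) 0.025:0.0341(1351) 0.030:0.0341(1371) 0.035:0.0341(1384) 0.040:0.0338(1454) 0.045:0.0338(1395) 0.050:0.0340(1494) 0.055:0.0341(1501) 0.060:0.0341(1508) 0.065:0.0338(1529) 0.070:0.0327(829) yaw 0.6123480804562799 zdir [ 0.1268688   0.08123979 -0.98858707]
```

View pics/side11.png

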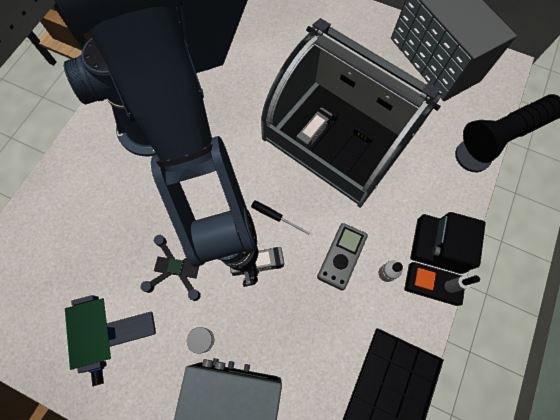

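View pics/wrist11.png

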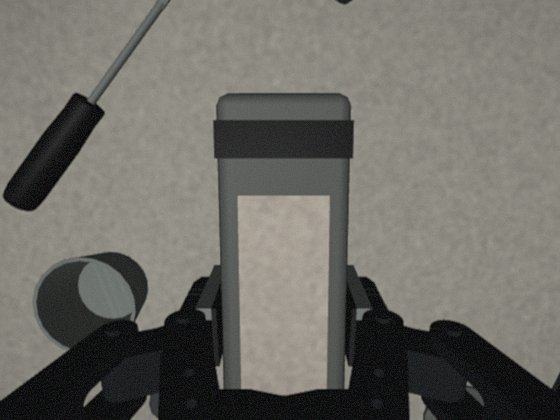

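```bash
cat >> pk.py <<'E'
TP=C0-.078*A-.062*B
E
python3 - <<'E'
from pk import *
P0,R0=state()
R,xh=toolR(YAW);print(TP)
print(row(P0,R0,TP+.25*Z,R)); print(row(P0,R0,TP-.25*A+.25*Z,R))
E
```

```text
15.65 [ 0.5064 -0.2697  0.1339] q [-0.762  0.575  1.7    0.196  0.849  0.069] F [-0.  -0.1 -3.4] gap 0.506
[0.60519302 0.15222294 0.        ]
([0.3368, -0.2889, -0.0663], [0.1088, 0.0001, -0.7315])
([0.1542, -0.1204, -0.094], [0.1088, 0.0001, -0.7315])
```

Call:
play_rows([
  [[0.01,-0.005,-0.03],[0.01,0,-0.06],0.2],
  [[0.03,-0.02,-0.06],[0.02,0,-0.16],0.2],
  [[0.055,-0.04,-0.085],[0.04,0,-0.27],0.2],
  [[0.08,-0.06,-0.094],[0.06,0,-0.38],0.2],
  [[0.105,-0.08,-0.094],[0.075,0,-0.49],0.2],
  [[0.13,-0.1,-0.094],[0.09,0,-0.6],0.2],
  [[0.154,-0.12,-0.094],[0.109,0,-0.7],0.2],
  [[0.154,-0.12,-0.094],[0.109,0,-0.7315],0.2],
])

```text
t: 16.45
tcp_pos: [0.5506, -0.0884, 0.2478]
tool_rot: [0.776, 0.626, 0.058, -0.05]
force: [-0.7, -0.9, -3.6]
finger_gap: 0.504
```

```bash
python3 - <<'E'
from pk import *
P0,R0=state()
R,xh=toolR(YAW)
for da,h in[(-.25,.25),(-.15,.25),(-.05,.25),(0,.25),(0,.12)]: print(row(P0,R0,TP+da*A+h*Z,R))
E
```

```text
16.45 [ 0.5506 -0.0884  0.2478] q [-0.441  0.422  1.587  0.16   1.177 -0.292] F [-0.7 -0.9 -3.6] gap 0.504
([-0.0029, 0.0008, -0.0026], [-0.0056, -0.0031, 0.0053])
([0.096, 0.0014, 0.0126], [-0.0056, -0.0031, 0.0053])
([0.1948, 0.0021, 0.0279], [-0.0056, -0.0031, 0.0053])
([0.2442, 0.0024, 0.0355], [-0.0056, -0.0031, 0.0053])
([0.2244, 0.003, 0.164], [-0.0056, -0.0031, 0.0053])
```

Call:
play_rows([
  [[0.03,0,0.003],[-0.003,-0.002,0.003],0.2],
  [[0.065,0.001,0.008],[-0.006,-0.003,0.005],0.2],
  [[0.096,0.001,0.0126],[-0.006,-0.003,0.005],0.2],
  [[0.13,0.0015,0.018],[-0.006,-0.003,0.005],0.2],
  [[0.165,0.002,0.023],[-0.006,-0.003,0.005],0.2],
  [[0.195,0.002,0.028],[-0.006,-0.003,0.005],0.2],
  [[0.22,0.002,0.032],[-0.006,-0.003,0.005],0.2],
  [[0.237,0.002,0.0345],[-0.006,-0.003,0.005],0.2],
  [[0.244,0.0024,0.0355],[-0.006,-0.003,0.005],0.2],
  [[0.244,0.0024,0.0355],[-0.006,-0.003,0.005],0.2],
])

```text
t: 17.45
tcp_pos: [0.607, 0.1476, 0.2501]
tool_rot: [0.78, 0.622, 0.058, -0.044]
force: [0.2, -0.6, -2.7]
finger_gap: 0.509
```

```bash
python3 - <<'E'
from pk import *
P0,R0=state()
R,xh=toolR(YAW)
for h in (.25,.2,.15,.1,.07): print(row(P0,R0,TP+h*Z,R))
grab("wrist","wrist12");grab("side","side12");grab("top","top12")
z=load("pics/wrist12.npz");X,u,v=cloud(*z[1:]);Y=X-C0;x,y,h=Y@A,Y@B,X[:,2]
k=(y>-.085)&(y<-.04)&(h<.065)&(x>-.03)&(x<.04)
for a in np.arange(-.03,.04,.004):
    q=k&(x>=a)&(x<a+.004)
    if q.sum()>3: print(f"{a:.3f}:{np.median(h[q]):.4f}({q.sum()})",end=' ')
k=(x>-.0)&(x<.015)&(h>.05)&(h<.065)&(y<-.02)&(y>-.11);print('block y',np.percentile(y[k],[1,99]) if k.any() else None)
k=(h>TP[2]+.25)&(h<.3)&(x<.02)&(abs(y+.062)<.03);print('pack y',np.percentile(y[k],[1,99]),'x max',np.percentile(x[k],99))
E
```

```text
17.45 [0.607  0.1476 0.2501] q [-0.009  0.484  1.466  0.155  1.162  0.156] F [ 0.2 -0.6 -2.7] gap 0.509
([0.004, -0.0028, 0.0007], [0.0039, 0.0036, -0.0047])
([-0.0033, -0.0029, 0.0502], [0.0039, 0.0036, -0.0047])
([-0.0105, -0.0031, 0.0997], [0.0039, 0.0036, -0.0047])
([-0.0178, -0.0032, 0.1491], [0.0039, 0.0036, -0.0047])
([-0.0222, -0.0033, 0.1788], [0.0039, 0.0036, -0.0047])
0.034:0.0241(91) 0.038:0.0242(90) block y None
pack y [-0.08949767 -0.03718139] x max -0.010822884955791763
```

View pics/wrist12.png

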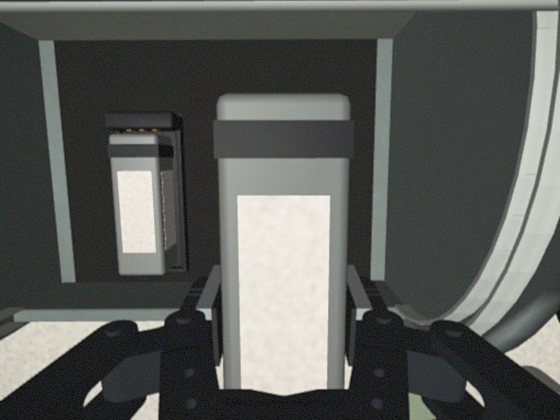

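View pics/side12.png

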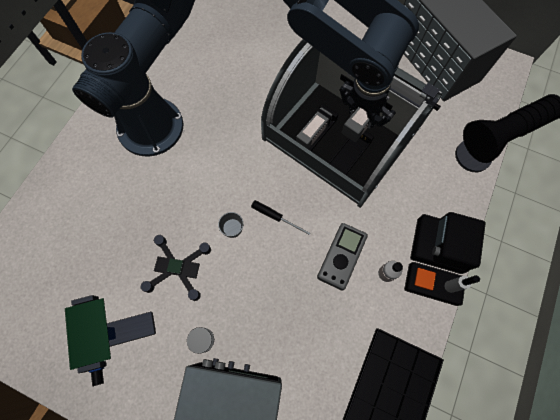

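Call:
play_rows([
  [[0.002,-0.003,0.01],[0.002,0.002,-0.004],0.2],
  [[-0.001,-0.003,0.035],[0.004,0.003,-0.005],0.2],
  [[-0.005,-0.003,0.065],[0.004,0.003,-0.005],0.2],
  [[-0.01,-0.003,0.095],[0.004,0.003,-0.005],0.2],
  [[-0.014,-0.003,0.125],[0.004,0.003,-0.005],0.2],
  [[-0.018,-0.003,0.149],[0.004,0.003,-0.005],0.2],
  [[-0.018,-0.003,0.149],[0.004,0.003,-0.005],0.2],
  [[-0.018,-0.003,0.149],[0.004,0.003,-0.005],0.2],
])

```text
t: 18.4
tcp_pos: [0.606, 0.1517, 0.101]
tool_rot: [0.779, 0.623, 0.059, -0.047]
force: [0.1, -0.1, -3.5]
finger_gap: 0.51
```

```bash
python3 - <<'E'
from pk import *
P0,R0=state()
R,xh=toolR(YAW)
for h in (.1,.07,.055,.048,.042,.038): print(h,row(P0,R0,TP+h*Z,R))
grab("wrist","wrist13")
z=load("pics/wrist13.npz");X,u,v=cloud(*z[1:]);Y=X-C0;x,y,h=Y@A,Y@B,X[:,2]
k=(y>-.085)&(y<-.04)&(h<.2)&(x>-.04)&(x<.04)
for a in np.arange(-.03,.04,.004):
    q=k&(x>=a)&(x<a+.004)
    if q.sum()>3: print(f"{a:.3f}:{np.median(h[q]):.4f}({q.sum()})",end=' ')
k=(h>.125)&(h<.14)&(x<.02)&(x>-.04)&(abs(y+.062)<.03);print('pack y',np.percentile(y[k],[1,99]),'x max',np.percentile(x[k],99))
k=(x>.005)&(x<.015)&(h>.05)&(h<.065)&(y<-.02)&(y>-.11);print('block y',np.percentile(y[k],[1,99]) if k.any() else None)
E
```

```text
18.4 [0.606  0.1517 0.101 ] q [-0.004  0.676  1.59   0.196  0.852  0.089] F [ 0.1 -0.1 -3.5] gap 0.51
0.1 ([0.0002, -0.0009, 0.001], [0.001, -0.0004, -0.0012])
0.07 ([-0.0043, -0.0009, 0.0307], [0.001, -0.0004, -0.0012])
0.055 ([-0.0066, -0.0009, 0.0455], [0.001, -0.0004, -0.0012])
0.048 ([-0.0076, -0.0009, 0.0524], [0.001, -0.0004, -0.0012])
0.042 ([-0.0085, -0.0009, 0.0584], [0.001, -0.0004, -0.0012])
0.038 ([-0.0091, -0.0009, 0.0623], [0.001, -0.0004, -0.0012])
-0.030:0.1348(1581) -0.026:0.1351(1772) -0.022:0.1351(1776) -0.018:0.1350(1748) -0.014:0.1347(1748) -0.010:0.1341(1439) -0.006:0.1310(113) 0.006:0.0592(443) 0.010:0.0591(714) 0.014:0.0584(421) 0.022:0.0242(230) 0.026:0.0241(530) 0.030:0.0242(521) 0.034:0.0242(538) 0.038:0.0241(266) pack y [-0.08497857 -0.04194057] x max -0.006176678778901299
block y [-0.09321381 -0.0310362 ]
```

View pics/wrist13.png

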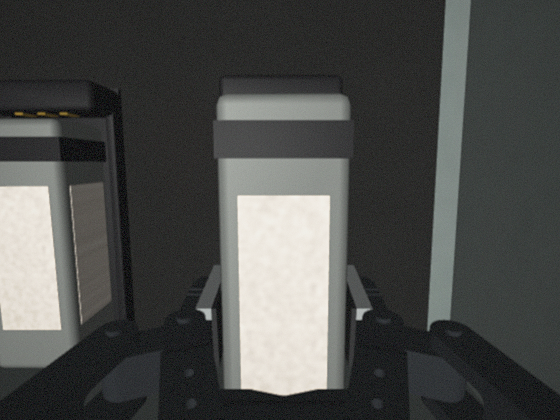

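Call:
play_rows([
  [[-0.002,-0.001,0.015],[0.001,0,-0.001],0.2],
  [[-0.0043,-0.001,0.03],[0.001,0,-0.001],0.2],
  [[-0.0056,-0.001,0.039],[0.001,0,-0.001],0.2],
  [[-0.0066,-0.001,0.0455],[0.001,0,-0.001],0.2],
  [[-0.0072,-0.001,0.049],[0.001,0,-0.001],0.2],
  [[-0.0076,-0.001,0.0525],[0.001,0,-0.001],0.2],
  [[-0.0076,-0.001,0.0525],[0.001,0,-0.001],0.2],
])

```text
t: 19.15
tcp_pos: [0.6051, 0.1527, 0.0478]
tool_rot: [0.778, 0.624, 0.059, -0.047]
force: [0.3, -0.4, -4.4]
finger_gap: 0.504
```

```bash
python3 - <<'E'
from pk import *
P0,R0=state()
R,xh=toolR(YAW)
for h in (.048,.044,.04,.038): print(h,row(P0,R0,TP+h*Z,R))
E
```

```text
19.15 [0.6051 0.1527 0.0478] q [-0.003  0.757  1.613  0.216  0.75   0.059] F [ 0.3 -0.4 -4.4] gap 0.504
0.048 ([-0.0004, 0.0002, -0.0002], [0.0003, -0.0004, 0.0007])
0.044 ([-0.001, 0.0002, 0.0037], [0.0003, -0.0004, 0.0007])
0.04 ([-0.0016, 0.0002, 0.0077], [0.0003, -0.0004, 0.0007])
0.038 ([-0.0019, 0.0002, 0.0097], [0.0003, -0.0004, 0.0007])
```

Call:
play_rows([
  [[-0.0004,0,0.002],[0,0,0],0.2],
  [[-0.001,0,0.004],[0,0,0],0.2],
  [[-0.0013,0,0.006],[0,0,0],0.2],
  [[-0.0016,0,0.0077],[0,0,0],0.2],
  [[-0.0016,0,0.0077],[0,0,0],0.2],
])

```text
t: 19.65
tcp_pos: [0.6052, 0.1522, 0.0404]
tool_rot: [0.778, 0.624, 0.059, -0.047]
force: [-0.7, 0.5, -2.0]
finger_gap: 0.508
```

```bash
python3 -c "
from pk import *
P0,R0=state()"
```

```text
19.65 [0.6052 0.1522 0.0404] q [-0.004  0.769  1.616  0.22   0.736  0.054] F [-0.7  0.5 -2. ] gap 0.508
```

Call:
play_rows([
  [[-0.0001,0,0.001],[0,0,0],0.2],
  [[-0.0002,0,0.0015],[0,0,0],0.2],
])

```text
t: 19.85
tcp_pos: [0.6053, 0.1522, 0.0404]
tool_rot: [0.778, 0.624, 0.059, -0.047]
force: [-3.4, -1.6, 11.2]
finger_gap: 0.51
```

```bash
python3 -c "
from pk import *
P0,R0=state()
grab('wrist','wrist14')"
```

```text
19.85 [0.6053 0.1522 0.0404] q [-0.004  0.769  1.616  0.22   0.736  0.053] F [-3.4 -1.6 11.2] gap 0.51
```

View pics/wrist14.png

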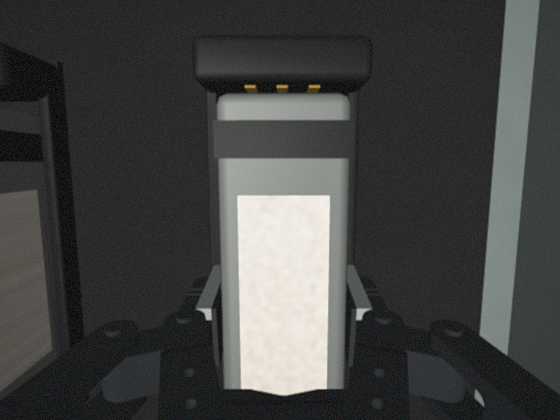

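Call:
play_rows([
  [[0.0001,0,-0.001],[0,0,0],0.2],
  [[0.0001,0,-0.001],[0,0,0],0.53],
  [[0.0001,0,-0.001],[0,0,0],0.58],
  [[0.0001,0,-0.001],[0,0,0],0.65],
  [[0.0001,0,-0.001],[0,0,0],0.72],
  [[0.0001,0,-0.001],[0,0,0],0.72],
])

```text
t: 20.5
tcp_pos: [0.6052, 0.1522, 0.0398]
tool_rot: [0.778, 0.624, 0.059, -0.047]
force: [-0.0, 0.1, -0.6]
finger_gap: 0.719
```

```bash
python3 - <<'E'
from pk import *
P0,R0=state()
for d,h in((0,.03),(0,.08),(0,.16),(0,.22),(-.25,.24)): print(row(P0,R0,P0+d*A+h*Z,R0))
E
```

```text
20.5 [0.6052 0.1522 0.0398] q [-0.004  0.77   1.616  0.22   0.735  0.053] F [-0.   0.1 -0.6] gap 0.719
([0.0045, 0.0, -0.0297], [0.0, 0.0, 0.0])
([0.012, 0.0001, -0.0791], [0.0, 0.0, 0.0])
([0.024, 0.0001, -0.1582], [0.0, 0.0, 0.0])
([0.033, 0.0002, -0.2175], [0.0, 0.0, 0.0])
([-0.2112, 0.0001, -0.2748], [0.0, 0.0, 0.0])
```

Call:
play_rows([
  [[0.0015,0,-0.01],[0,0,0],0.72],
  [[0.0045,0,-0.03],[0,0,0],0.72],
  [[0.009,0,-0.06],[0,0,0],0.72],
  [[0.014,0,-0.095],[0,0,0],0.72],
  [[0.019,0,-0.13],[0,0,0],0.72],
  [[0.024,0,-0.16],[0,0,0],0.72],
  [[0.015,0,-0.19],[0,0,0],0.72],
  [[-0.02,0,-0.22],[0,0,0],0.72],
  [[-0.06,0,-0.24],[0,0,0],0.72],
  [[-0.1,0,-0.255],[0,0,0],0.72],
])

```text
t: 21.5
tcp_pos: [0.5752, 0.0173, 0.2795]
tool_rot: [0.777, 0.624, 0.06, -0.045]
force: [0.0, -0.4, -0.0]
finger_gap: 0.72
```

```bash
python3 - <<'E'
from pk import *
P0,R0=state()
print(row(P0,R0,P0-.16*A+.03*Z,R0))
for n in("wrist","side"): grab(n,n+"15")
z=load("pics/wrist15.npz");X,u,v=cloud(*z[1:]);Y=X-C0;x,y,h=Y@A,Y@B,X[:,2]
k=(y<-.02)&(y>-.105)&(x>-.155)&(x<.03)&(h>.06)&(h<.08)
print(cv2.minAreaRect(np.c_[x,y][k].astype(np.float32)*1000),np.percentile(h[k],[2,50,98]))
for n,m in(("pack",k),): print(np.percentile(x[m],[1,99]),np.percentile(y[m],[1,99]))
E
```

```text
21.5 [0.5752 0.0173 0.2795] q [-0.243  0.396  1.532  0.16   1.217 -0.082] F [ 0.  -0.4 -0. ] gap 0.72
([-0.1537, -0.0001, -0.0536], [0.0, 0.0, 0.0])
((-77.14427185058594, -62.840118408203125), (117.01957702636719, 44.647552490234375), 0.16700761020183563) [0.07012525 0.07418764 0.07595476]
[-0.13515167 -0.02029932] [-0.08450698 -0.04115639]
```

View pics/wrist15.png

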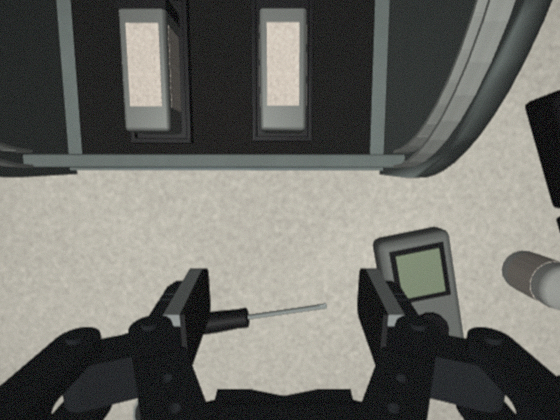

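View pics/side15.png

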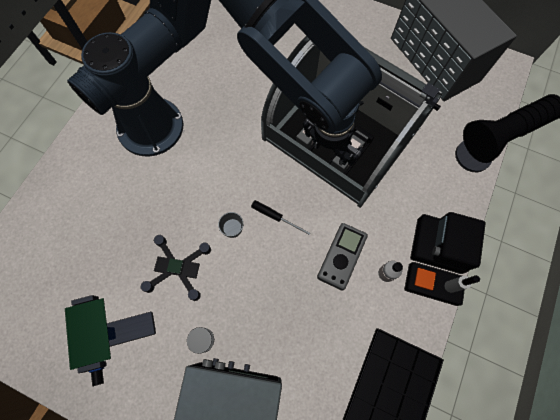

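Call:
play_rows([
  [[-0.04,0,-0.012],[0,0,0],0.72],
  [[-0.08,0,-0.025],[0,0,0],0.72],
  [[-0.12,0,-0.04],[0,0,0],0.72],
  [[-0.16,0,-0.055],[0,0,0],0.72],
  [[-0.2,0,-0.055],[0,0,0],0.72],
  [[-0.2,0,-0.055],[0,0,0],0.72],
])

```text
t: 22.2
tcp_pos: [0.5299, -0.1866, 0.3012]
tool_rot: [0.78, 0.622, 0.058, -0.046]
force: [-0.0, 0.8, 0.1]
finger_gap: 0.719
```

```bash
python3 - <<'E'
from pk import *
P0,R0=state()
for n in("side","top"): grab(n,n+"16")
for n in("side","top"):
    for th in ("lip","pack_mid","docked"):
        z=load(f"pics/{n}16.npz")
        for r in manip.regions_of(n,th)[:2]:
            X,u,v=cloud(*z[1:],r['region']);Y=X-C0;loc=np.c_[Y@A,Y@B,X[:,2]];print(n,th,round(r['p'],2),np.median(loc,0).round(3),np.percentile(loc,[2,98],axis=0).round(3).tolist())
# bracket/cabinet displacement: compare images
for n in ("side",):
    a=cv2.imread(f'pics/{n}8.png',0);b=cv2.imread(f'pics/{n}16.png',0)
    for nm,(x0,y0,w,h) in dict(bracket=(405,75,40,35),sillcorner=(335,180,45,30),leftbr=(300,15,35,30)).items():
        print(nm,cv2.phaseCorrelate(np.float32(a[y0:y0+h,x0:x0+w]),np.float32(b[y0:y0+h,x0:x0+w])))
    a=cv2.imread(f'pics/{n}0.png',0)
    for nm,(x0,y0,w,h) in dict(bracket=(418,80,25,30),sillcorner=(345,190,35,25)).items():
        print('vs0',nm,cv2.phaseCorrelate(np.float32(a[y0:y0+h,x0:x0+w]),np.float32(b[y0:y0+h,x0:x0+w])))
E
```

```text
22.2 [ 0.5299 -0.1866  0.3012] q [-0.612  0.379  1.495  0.142  1.325 -0.427] F [-0.   0.8  0.1] gap 0.719
side lip 0.78 [ 0.033 -0.011  0.274] [[0.021, -0.153, 0.257], [0.069, 0.15, 0.294]]
side lip 0.63 [-0.023 -0.085  0.036] [[-0.126, -0.094, 0.023], [0.033, -0.03, 0.071]]
side pack_mid 0.74 [-0.079 -0.065  0.073] [[-0.137, -0.085, 0.044], [-0.013, -0.043, 0.077]]
side docked 0.89 [-0.069  0.056  0.071] [[-0.138, 0.035, 0.024], [0.01, 0.089, 0.077]]
top lip 0.78 [0.034 0.002 0.272] [[0.023, -0.148, 0.249], [0.066, 0.15, 0.294]]
top pack_mid 0.77 [-0.076 -0.06   0.072] [[-0.135, -0.082, 0.041], [-0.011, -0.04, 0.077]]
top docked 0.71 [-0.069  0.067  0.07 ] [[-0.142, 0.037, 0.024], [0.011, 0.098, 0.076]]
bracket ((0.02155713493209177, 0.0031349530643431933), 0.9988395512931877)
sillcorner ((0.5529987479949376, -0.07227577921262629), 0.9880664534921999)
leftbr ((0.564527982816152, -0.5664825736854358), 0.5745479901631673)
vs0 bracket ((0.3561929510951387, -0.07030038257565963), 0.65237775071462)
vs0 sillcorner ((0.05985193543766698, 0.1221898913011703), 0.8052437697516547)
```

View pics/side16.png

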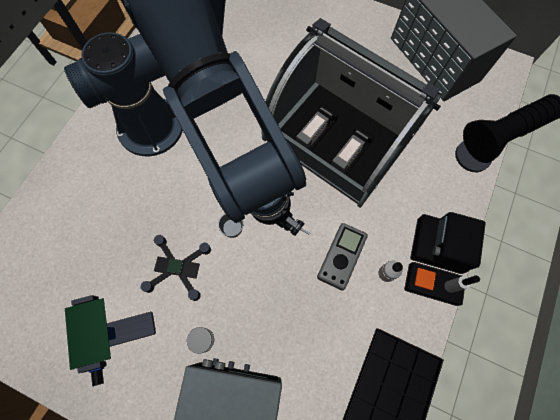

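View pics/top16.png

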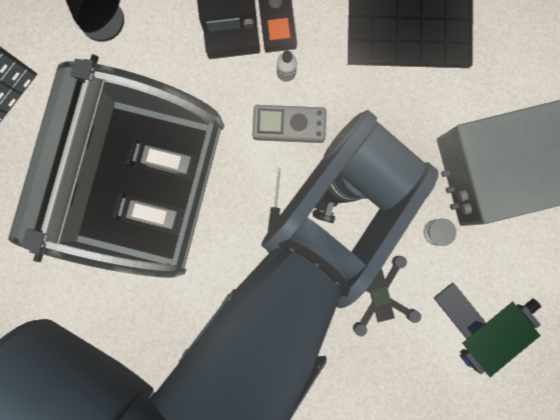

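```bash
python3 -c "
from station import manip
print(manip.sign_off(), manip.sense()['t'])"
```

```text
the job is handed in; nothing more can be done
the job is handed in; nothing more can be done
```

The pack is in the empty cradle, the shutter is latched open, and I handed the job in at about 22.5 s of the 72 s.

- **Shutter:** I eased it up from under its lip with shut fingers, with up to about 18 N against the cabinet (it tips or slides at about 28 N). I felt the rollers near joint angle 1.57 and the hard stop near 1.65. When I backed off, the force fell to zero. About 11 s later, at the last look, the lip was still in the same place, 33 mm behind the track axis with its edge at z 294 mm.
- **Pack:** I gripped it level on the bench and lowered it into the cradle until the floor carried it. I then took off the load, opened the fingers and withdrew clear.
    - **Fit:** It lies lengthwise between the rails, label up. Its top is at 74 mm, the same as the docked pack. It is within 1–2 mm of the cradle's centreline, with about 4–5 mm free at each end.
- **Cabinet and other things:** Matching patches in the side camera's first and last pictures puts any cabinet shift at 0.4 pixel or less. One rougher comparison, using a picture from mid-task, gave about 0.6 pixel. The docked cradle and the bench items that showed look unmoved. The arm hid part of the tip cleaner, and the screwdriver and drone in places. I checked the bench items only by eye.

No check failed. Heights read from the wrist camera ran about 1 mm high throughout.

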